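Set a washed air-filter bowl on the blow-off dryer and open the air

ROBOT

A 6-joint arm with a two-finger parallel gripper is mounted at the origin on the work surface. World frame = base frame: x ahead of the robot, y to its left, z up, the work surface at z = 0. Lengths are in m, angles in rad, forces in N, time in s.
With the tool pointing down it reaches from about 0.3 to 1 m from the base axis. Payload 5.1 kg.
Tool frame: the origin (TCP) lies at the very end of the fingers, on their centre line; the grasp point (between the pads) lies env.grasp_offset behind it (env.grasp_offset is the distance from the TCP to the grasp point, in m); z points along the fingers, x is the direction in which the jaws open and shut, and the axes are right-handed (so a half turn about z gives the same grasp; the last joint's range is limited). The gripper opens to 95 mm and grips with 3 to 60 N. Pads are 20 mm wide; open, the fingers measure 119 mm over their backs; the gripper's body (75 mm by 180 mm) begins 59 mm behind the grasp point.
Start: joints at [-1.388, 0.124, 1.65, -0, 1.367, -0.083], TCP at [0.171, -0.627, 0.215] pointing down, gripper open.
Joint ranges: [-2.61, 2.61], [-1.02, 2.33], [0.03, 2.71], [-1.35, 4.49], [0.32, 2.68], [-2.91, 2.91]. Speed limits (rad/s): [2.57, 2.57, 3.14, 3.14, 3.14, 3.14].

INTERFACE

Orientations are given as a 3x3 rotation matrix whose columns are the frame's x, y, z axes.
In Python, from workcell import env gives the robot as it stands. The module is installed in compiled form; this text tells all that it offers.
- The arm moves only by the tool jog_arm, never from a script. Its argument "commands" is a list of rows, each an object of numbers: "dx", "dy", "dz": the shift along the tool's x, y, z in cm; "ax", "ay", "az": the turn, a rotation vector about the tool's x, y, z in rad; "fingers": the opening, from -1 (shut) to 1 (fully open). A call has 1 to 12 rows; each row shifts and turns the pose as measured when the row begins, along the tool's axes as they then stand; what a row does not reach is not made up. A row lasts 1/10 s, in which the tool goes at most 50 mm and 8.59 degrees, less where a joint would pass 70% of its speed; a pose out of reach is approached as far as the arm can. A call is refused whole if a number of a shift passes 5 or a number of a turn 0.15, either way. A call with a gripper value outside its range is refused whole. The fingers move at their own pace and stop on an object; "force" is the grip in N (left out, the last holds). Time passes only in rows, so rows that do not move let the fingers close. It gives the time, the measured TCP pose, the force and the opening at its end, in the units of the state.
- env.state(): the state, without advancing time (a new reading comes with each control period).
- env.get_image(name): name is "side" or "top"; returns a dict with "pixels" (384x512x3 uint8, red, green, blue), "fx", "fy", "cx", "cy" (pixels), "view" (4x4, takes a point from world to camera coordinates). Camera axes: x right, y up, looking along -z (the intrinsics and any distortion apply to the point x, -y, -z); pixel columns grow to the right and rows downward; lengths in m; the calibration is good to about 2 mm. A picture is of the moment at which its call begins. There is no depth.
- env.close_job(): hands the job in, once; it reports no verdict.
The state is a dict: "time": time; "joint_positions": joint angles; "qvel": joint speeds; "effort": joint torques, N m; "ee_pos": TCP position; "ee_rot": TCP orientation; "ft_force": force on the tool from outside, world axes, zero at the start; "ft_torque": the same for the moment, N m; "gripper_width": opening from 0.0 (shut) to 1.0 (fully open).
Only numpy, scipy, OpenCV 4.12 (cv2) and the standard library are available. Lean on these libraries where they do the work, as an engineer would, in place of code of your own. Each camera call takes 0.05 s, during which the arm holds its last target.

TASK

The larger of the two washed filter bowls on the draining rack is ready to be dried: put it mouth down over the free peg of the bench dryer and press it down until the collar at the foot of the peg has gone all the way down. Then open the air fully by rolling the dryer's edge wheel to its end stop, its crown moving away from the robot side. Leave the bowl standing there and do not disturb the two small bowls or the other things on the bench.

Things in the scene. Friction and masses are not known exactly. Their poses are not given: they have to be found in the camera images.
- bowl_center (a point): Larger filter bowl: plain aluminium cup, 56 mm outside diameter, 105 mm long, straight bore 46 mm wide and 97 mm deep, wall 5 mm, about 0.26 kg. This point is on its axis, half-way along. z runs from the closed foot to the open mouth (52.5 mm either way). It starts lying on the rack, mouth low on the robot side; then x is square to the deck, upwards, and y is level.
- bowl_rim (a point): Centre of the larger bowl's open mouth, in the plane of the rim; same axes as bowl_center. At the start the rim rests against the rack's 12 mm high lip.
- small_bowl_center (a point): Middle of the small bowl that lies beside the larger one on the rack (aluminium, 42 mm diameter, 80 mm long, z axis towards its mouth). Its axis is 110 mm from the larger bowl's. Leave it alone.
- rack: Grey draining rack, 176 mm deep, 250 mm wide, fixed. Its deck, 150 mm long, slopes 25 degrees, low edge to the robot: top 22 mm above the bench at the lip, 85 mm at the high end. Bowls lie along the slope between ribs 8 mm high and 4 mm wide, 21 to 25 mm either side of the larger bowl's axis. Origin under its middle; x away from the robot, y along its width, z up.
- dryer: Bench blow-off dryer: grey sheet-metal box, 180 mm deep (x), 270 mm wide (y), 60 mm high, fixed. Origin under its middle on the bench; x points away from the robot side. Two upright steel pegs stand on its top, 35 mm behind the middle and 68 mm to either side (which is which varies).
- peg_foot (a point): Axis of the free, thicker peg at the dryer's top plate (60 mm above the bench); z up. Peg: steel, 42 mm diameter, 88 mm high, its top 19 mm tapering to a blunt nose. The bowl's rim lands on a 62 mm collar round its foot (joint seat), 22 mm above this point with the collar up, 10 mm with it down.
- peg_tip (a point): Top of the free peg's nose, on its axis, 88 mm above peg_foot.
- seat (a joint): Travel of the valve collar round the free peg's foot: 0 = up (as it starts), 0.012 m = fully down against its stop. It slides stiffly, about 9 N pushes it down (more than the bowl's weight), has no spring and stays where it is left.
- dried_bowl_center (a point): Middle of the other small bowl (42 mm diameter, 80 mm long), already standing loose, mouth down, on the thin peg 136 mm beside the free one. Leave it alone.
- wheel_top (a point): Crown of the dryer's air wheel: black ribbed edge wheel, 64 mm diameter, 16 mm wide, on a level axle along the dryer's y, standing 12 mm out of a slot in the top plate on the robot side (50 mm from the dryer's middle, midway across). About 50 mm of it shows along the dryer's x.
- air_wheel (a joint): Turn of the air wheel: 0 = shut, 1.4 rad = end stop, full air; grows as the crown is rolled towards the dryer's +x (away from the robot side). Light drag, about 1.3 N at the rim; it stays where it is left. One stroke of a fingertip over the crown gives about 0.5 to 1 rad, so it may take several.
- toy_wheel: Black toy-car wheel with yellow hub lying flat, 130 mm diameter, 50 mm thick, origin under its middle. Bystander.
- air_driver: Straight air screwdriver lying down, about 245 mm long, 41 mm high, origin under its middle, x along it. Bystander.
- screw_bin: Loose open blue bin 110 by 160 by 60 mm, origin under its middle. Bystander.
- jig_block: Timber block 70 by 140 by 70 mm, origin under its middle. Bystander.
- oil_bottle: White bottle, 60 mm diameter, 150 mm high, standing, origin under its middle. Bystander.
- blow_gun: Black blow gun lying flat with a thin nozzle, about 190 by 105 by 26 mm, origin under its body. Bystander.
- bowl: The larger bowl's origin: on its axis at the closed foot (8 mm thick, with a 5 mm long brass drain stub on its middle); same axes as bowl_center.
Things that resemble listed ones, but are neither listed nor needed, are in the scene too. What is shaped like the bowl but blue or green is not meant.

How it is judged:
On the way, in this order (a step that is already met when the one before it is completed fails the run):
1. the larger bowl is pressed home, mouth down on the free peg with the collar down, by the fingers (angle between bowl_center's own z axis and vertical above 3 rad and horizontal distance between bowl_rim and peg_foot below 0.006 m and z of bowl_rim in the frame of peg_foot below 0.0145 m and value of joint seat above 0.01 m and contact force between the fingers and bowl above 0.3 N), for 0.1 s.
2. the air wheel is rolled to its end stop (value of joint air_wheel above 1.32 rad), for 0.1 s.
At the end, for the whole second after the job is handed in: The larger bowl stands at rest mouth down on the free peg (upright within 8 degrees, mouth centred within 6 mm, rim no more than 14.5 mm above the dryer's top plate) with the collar at least 10 of its 12 mm down, and the air wheel is at 1.32 rad or more of its 1.4 rad (angle between bowl_center's own z axis and vertical above 3 rad and horizontal distance between bowl_rim and peg_foot below 0.006 m and z of bowl_rim in the frame of peg_foot below 0.0145 m and value of joint seat above 0.01 m and value of joint air_wheel above 1.32 rad and linear speed of bowl below 0.02 m/s); the robot touches nothing.
It fails at once if a small bowl is moved by more than 20 mm (distance of any of dried_bowl_center, small_bowl_center from where it was at the start of the episode above 0.02 m).
It fails at once if another thing on the bench is moved by more than 30 mm (distance of any of toy_wheel, air_driver, screw_bin, jig_block, oil_bottle, blow_gun from where it was at the start of the episode above 0.03 m).
It also fails if it takes over 58 s, if anything falls off the work surface, if the arm or the gripper's body presses on something with over 40 N, if the wrist force passes 120 N, or if a joint passes its speed limit or range.

## Working session

There is one attempt and no reset: what is moved stays moved. The work goes in short steps, Python scripts to look and compute and a tool call to move; the robot and the scene stay as the last step left them, time stands still between calls to the robot, and variables do not carry over. Pictures are saved under pics/ and viewed, and the job is handed in when it is done.

Besides the shell and the picture viewer there is one more tool, called after ">>>" in YAML: its name, and indented under it one key for each argument. jog_arm: Moves the arm, as the interface text tells. Its arguments: {"type":"object","properties":{"commands":{"type":"array"},"force":{"type":"number"}},"required":["commands"]}

```bash
ls; mkdir -p pics; cat > h.py <<'E'
import numpy as np, cv2
from workcell import env
def grab(n,f):
    d=env.get_image(n); cv2.imwrite('pics/'+f,cv2.cvtColor(d['pixels'],cv2.COLOR_RGB2BGR)); 
    import pickle; pickle.dump(d,open('pics/'+f+'.pkl','wb')); return d
def load(f):
    import pickle; return pickle.load(open('pics/'+f+'.pkl','rb'))
def ray(d,u,v):
    V=np.array(d['view']); R=V[:3,:3]; t=V[:3,3]
    c=np.array([(u-d['cx'])/d['fx'],-(v-d['cy'])/d['fy'],-1.])
    w=R.T@c; return -R.T@t, w/np.linalg.norm(w)
def onz(d,u,v,z):
    o,w=ray(d,u,v); return o+w*(z-o[2])/w[2]
def proj(d,p):
    V=np.array(d['view']); c=V[:3,:3]@np.array(p)+V[:3,3]
    return d['cx']+d['fx']*c[0]/-c[2], d['cy']-d['fy']*c[1]/-c[2]
def tri(d1,a,d2,b):
    o1,w1=ray(d1,*a);o2,w2=ray(d2,*b)
    s=np.linalg.lstsq(np.c_[w1,-w2],o2-o1,rcond=None)[0]
    p=o1+w1*s[0];q=o2+w2*s[1]; return (p+q)/2,np.linalg.norm(p-q)
E
python3 - <<'E'
from h import *
for n in('side','top'):
    d=grab(n,n+'0.png'); print({k:v for k,v in d.items() if k!='pixels'})
print(env.state(),env.grasp_offset)
E
```

```text
pics
{'fx': 498.5652866416124, 'fy': 498.5652866416124, 'cx': 248.49496174970443, 'cy': 191.17287940693777, 'view': array([[-0.71835753, -0.69550793,  0.01520463,  0.40432818],
       [ 0.52625573, -0.52899076,  0.66575047, -0.36806449],
       [-0.45499162,  0.48624838,  0.74601953, -1.44354278],
       [ 0.        ,  0.        ,  0.        ,  1.        ]])}
{'fx': 428.8009030442633, 'fy': 428.8009030442633, 'cx': 254.761361684552, 'cy': 202.82917513012188, 'view': array([[-3.66025720e-03, -9.99771395e-01,  2.10655993e-02,
        -2.65568127e-03],
       [ 9.89795539e-01, -6.21336758e-04,  1.42493526e-01,
        -5.72811042e-01],
       [-1.42447863e-01,  2.13721992e-02,  9.89571541e-01,
        -1.65124169e+00],
       [ 0.00000000e+00,  0.00000000e+00,  0.00000000e+00,
         1.00000000e+00]])}
{'time': 0.1, 'joint_positions': array([-1.38758472e+00,  1.24406832e-01,  1.65151540e+00, -2.50292188e-05,
        1.36751835e+00, -8.25924848e-02]), 'qvel': array([ 0.00111999,  0.00031914, -0.00323241,  0.00112371, -0.00174498,
       -0.001175  ]), 'effort': array([ 4.10691209e-04, -4.18880403e+01, -3.61097002e+01,  7.77467131e-02,
        4.61956544e-02, -7.26733720e-05]), 'ee_pos': array([ 0.17060943, -0.62661091,  0.2135444 ]), 'ee_rot': array([[ 2.62689768e-01, -9.64880281e-01, -3.60774240e-04],
       [-9.64878587e-01, -2.62689984e-01,  1.81253251e-03],
       [-1.84364866e-03, -1.28030405e-04, -9.99998292e-01]]), 'ft_force': array([-0.2656313 , -0.01319694, -1.2031373 ]), 'ft_torque': array([ 0.02652549, -0.0165649 ,  0.03029915]), 'gripper_width': 1.0001035668588945} 0.0188
```

View pics/side0.png

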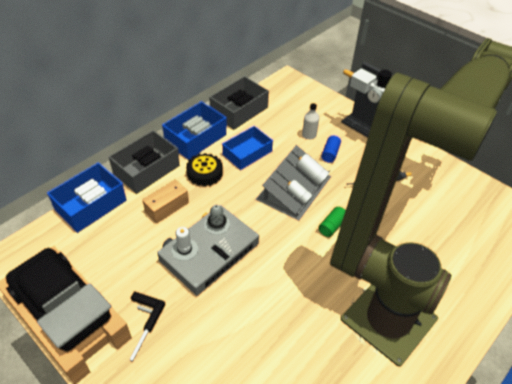

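View pics/top0.png

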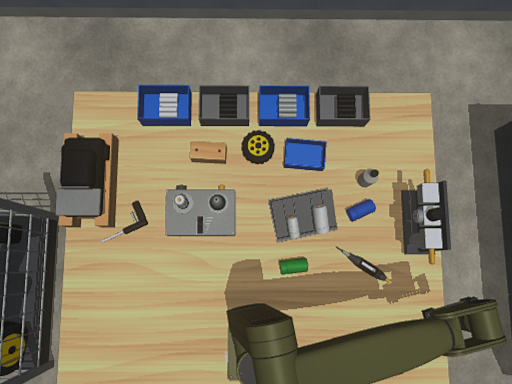

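The side view shows the rack at about (297,182) with the larger bowl at (313,168). The dryer is at about (208,250), with the free dark peg at (217,213) and the small bowl on the other peg at (183,238). In the top view the larger bowl is at (320,218), the free peg at (217,202) and the wheel at (200,225). I'll zoom in on these.

```bash
python3 - <<'E'
from h import *
a=cv2.imread('pics/top0.png');b=cv2.imread('pics/side0.png')
c=lambda i,x,y,w,h,s,f:cv2.imwrite('pics/'+f,cv2.resize(i[y:y+h,x:x+w],None,fx=s,fy=s,interpolation=cv2.INTER_CUBIC))
c(a,155,175,190,75,4,'zt.png');c(b,150,135,190,160,4,'zs.png')
E
```

```text
(no output)
```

View pics/zt.png

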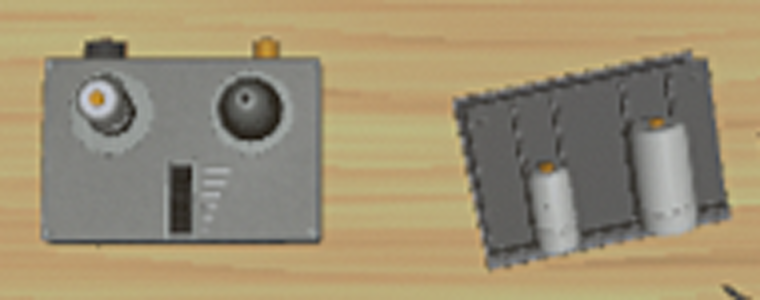

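View pics/zs.png

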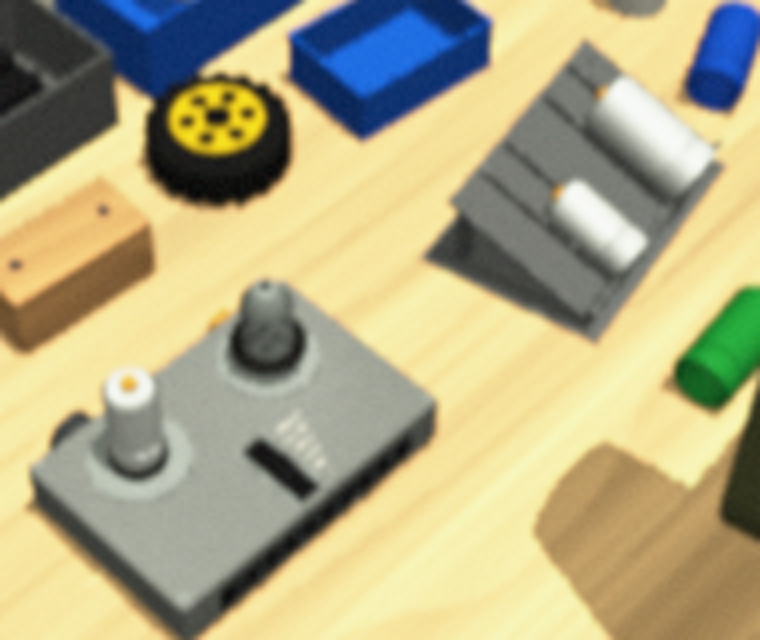

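```bash
python3 - <<'E'
from h import *
t=load('top0.png');s=load('side0.png')
for d in(t,s): print('cam',-np.array(d['view'])[:3,:3].T@np.array(d['view'])[:3,3])
p=t['pixels']; hsv=cv2.cvtColor(p,cv2.COLOR_RGB2HSV)
# dryer mask: low sat
m=((hsv[...,1]<60)&(hsv[...,2]>60)).astype(np.uint8)*255
sub=np.zeros_like(m); sub[180:245,155:245]=m[180:245,155:245]
cs=cv2.findContours(cv2.morphologyEx(sub,cv2.MORPH_OPEN,np.ones((5,5))),cv2.RETR_EXTERNAL,cv2.CHAIN_APPROX_NONE)[0]
c=max(cs,key=cv2.contourArea); r=cv2.minAreaRect(c); print('dryer',r)
for q in cv2.boxPoints(r): print(q,onz(t,*q,.06))
print('centre',onz(t,*r[0],.06))
# bright bowls
m=((hsv[...,1]<40)&(hsv[...,2]>140)).astype(np.uint8)*255
sub=np.zeros_like(m); sub[185:245,265:345]=m[185:245,265:345]
for c in cv2.findContours(sub,cv2.RETR_EXTERNAL,cv2.CHAIN_APPROX_NONE)[0]:
    if cv2.contourArea(c)>60: print('bowl top',cv2.contourArea(c),cv2.minAreaRect(c))
p=s['pixels']; hsv=cv2.cvtColor(p,cv2.COLOR_RGB2HSV)
m=((hsv[...,1]<40)&(hsv[...,2]>150)).astype(np.uint8)*255
sub=np.zeros_like(m); sub[145:215,260:335]=m[145:215,260:335]
for c in cv2.findContours(sub,cv2.RETR_EXTERNAL,cv2.CHAIN_APPROX_NONE)[0]:
    if cv2.contourArea(c)>60: print('bowl side',cv2.contourArea(c),cv2.minAreaRect(c))
# brass stubs
for n,d in(('top',t),('side',s)):
    hsv=cv2.cvtColor(d['pixels'],cv2.COLOR_RGB2HSV)
    m=cv2.inRange(hsv,(12,150,100),(24,255,255))
    for x in range(0):pass
    k,l,st,ce=cv2.connectedComponentsWithStats(m)
    print(n,[(ce[i].round(1),st[i,4]) for i in range(1,k) if 2<st[i,4]<60 ][:20])
E
```

```text
cam [0.33174024 0.03227968 1.7156996 ]
cam [-0.17265164  0.78843108  1.31580255]
dryer ((199.5, 211.0), (48.0, 69.0), 90.0)
[165. 187.] [0.63275122 0.34691471 0.06      ]
[234. 187.] [0.63279706 0.07766767 0.06      ]
[234. 235.] [0.44478819 0.07705964 0.06      ]
[165. 235.] [0.44537742 0.34203401 0.06      ]
centre [0.53817648 0.21113548 0.06      ]
bowl top 138.0 ((293.75677490234375, 228.04055786132812), (20.056676864624023, 8.38434886932373), 80.53767395019531)
bowl top 243.5 ((321.72308349609375, 219.78463745117188), (26.791501998901367, 10.915056228637695), 82.87498474121094)
bowl side 238.0 ((299.5529479980469, 190.188232421875), (24.947002410888672, 11.063454627990723), 40.60129928588867)
bowl side 360.5 ((313.04119873046875, 167.53530883789062), (31.78031349182129, 12.907362937927246), 40.601295471191406)
top [(array([221. , 186.7]), np.int32(18)), (array([179. , 199.3]), np.int32(7)), (array([319., 205.]), np.int32(3)), (array([291.2, 216.4]), np.int32(5)), (array([387.4, 280. ]), np.int32(12)), (array([ 23.3, 342.7]), np.int32(3)), (array([  2.2, 348.4]), np.int32(5)), (array([  1.2, 360.2]), np.int32(5))]
side [(array([347.9,  72.7]), np.int32(38)), (array([211.4, 162.9]), np.int32(8)), (array([196.2, 164.9]), np.int32(8)), (array([208.5, 168. ]), np.int32(8)), (array([201.4, 169. ]), np.int32(8)), (array([408.3, 173.4]), np.int32(18)), (array([167.3, 211. ]), np.int32(3)), (array([204.2, 214. ]), np.int32(4)), (array([181.5, 230.5]), np.int32(4)), (array([125.7, 328. ]), np.int32(3)), (array([ 78.7, 370. ]), np.int32(3)), (array([ 76.3, 372. ]), np.int32(3))]
```

```bash
python3 - <<'E'
from h import *
t=load('top0.png');s=load('side0.png')
a=cv2.imread('pics/top0.png');b=cv2.imread('pics/side0.png')
def c(i,x,y,w,h,s=10): return cv2.resize(i[y:y+h,x:x+w],None,fx=s,fy=s,interpolation=cv2.INTER_CUBIC)
cv2.imwrite('pics/z1.png',np.hstack([c(a,200,184,36,40),c(b,192,196,40,40)]))
cv2.imwrite('pics/z2.png',np.hstack([c(a,302,198,36,44),c(b,292,148,40,44)]))
print(tri(t,(215.9,199.7),s,(216,206.3)))
print(tri(t,(319,205),s,(300.2,157.8)))
print(tri(t,(291.2,216.4),s,(288.8,182.5)))
E
```

```text
(array([0.56863751, 0.14138675, 0.14652063]), np.float64(0.0018759413632482155))
(array([ 0.55600543, -0.25012921,  0.09087141]), np.float64(0.0025344564984743417))
(array([ 0.51426248, -0.14370272,  0.07648181]), np.float64(0.0012874833967557592))
```

View pics/z1.png

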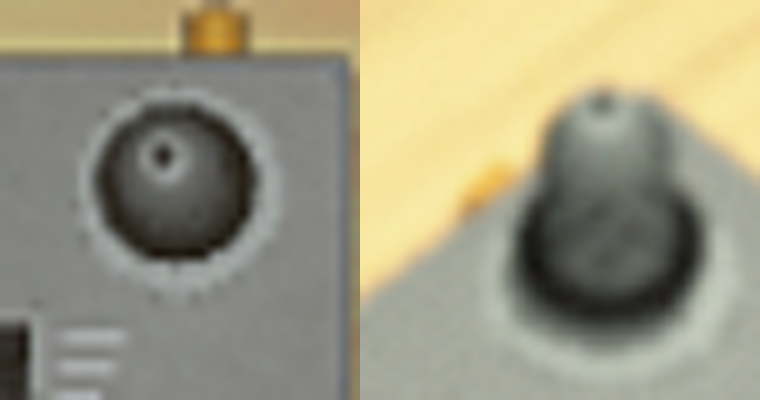

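View pics/z2.png

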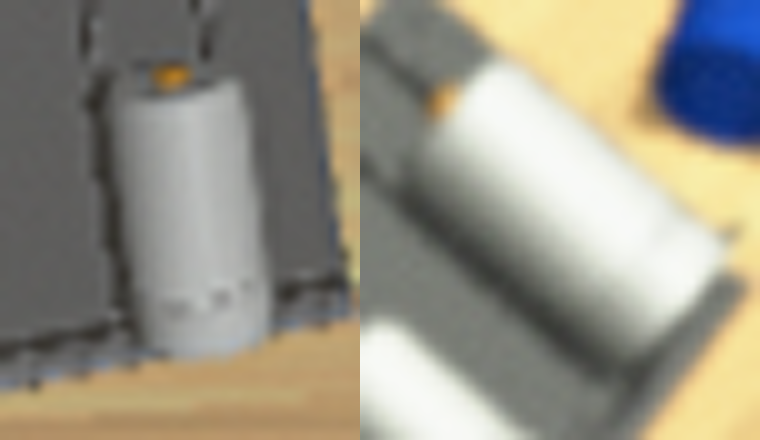

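```bash
python3 - <<'E'
from h import *
t=load('top0.png');s=load('side0.png')
print('tip',tri(t,(215.85,198.85),s,(215.75,205.75)), onz(t,215.85,198.85,.148),onz(s,215.75,205.75,.148))
print('collar',onz(t,217.15,201.65,.082))
# dryer corners zoom of side
def fitcorner():pass
# stub centers
print('stub',tri(t,(302+17.2-.45,198+7.5-.45),s,(292+8.1-.45,148+10.1-.45)))
# silhouettes by side lines in top: left edge (118,110)-(140,330), right edge (243,90)-(268,330)
for (l,r) in (((121,130),(247,130)),((137,310),(265,310))):
    print([onz(t,302+u/10-.45,198+v/10-.45,.07)[:2] for u,v in(l,r)])
E
```

```text
tip (array([0.57111756, 0.14109577, 0.14704662]), np.float64(0.00340287252079496)) [0.57234319 0.14207347 0.148     ] [0.56900728 0.14075237 0.148     ]
collar [0.57158047 0.14160581 0.082     ]
stub (array([ 0.55626082, -0.24844852,  0.09243121]), np.float64(0.000936922597502696))
[array([ 0.53823089, -0.23167079]), array([ 0.53818114, -0.28073893])]
[array([ 0.46827257, -0.23623117]), array([ 0.4681781 , -0.28578569])]
```

```bash
python3 - <<'E'
from h import *
t=load('top0.png');s=load('side0.png')
a=cv2.imread('pics/top0.png');b=cv2.imread('pics/side0.png')
def c(i,x,y,w,h,s=8): return cv2.resize(i[y:y+h,x:x+w],None,fx=s,fy=s,interpolation=cv2.INTER_CUBIC)
cv2.imwrite('pics/z3.png',c(a,264,182,80,66)); cv2.imwrite('pics/z4.png',c(b,255,140,80,75))
E
```

```text
(no output)
```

View pics/z3.png

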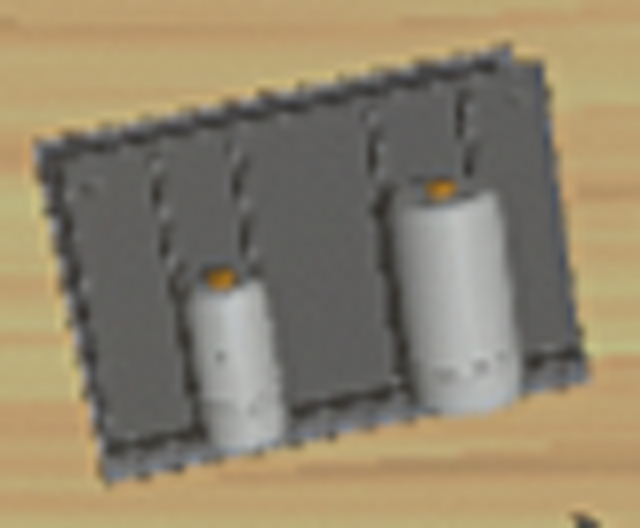

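View pics/z4.png

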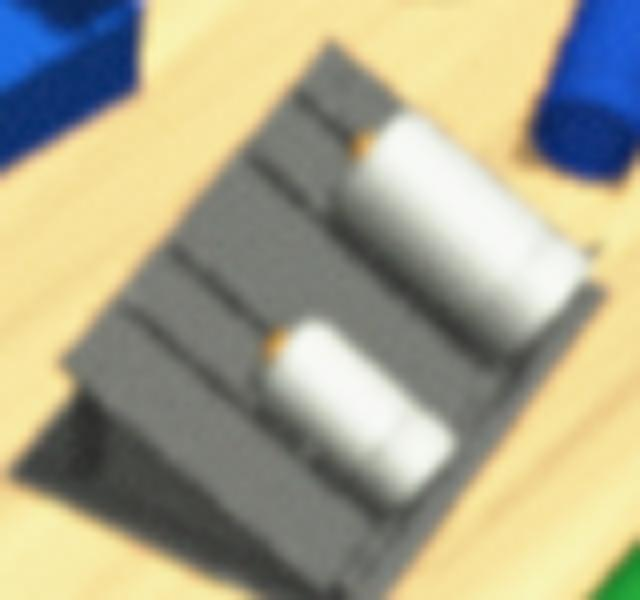

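```bash
python3 - <<'E'
from h import *
t=load('top0.png')
P=lambda u,v,z: onz(t,264+u/8-.44,182+v/8-.44,z)[:2]
for a,b,z in(((108,480),(588,376),.02),((52,158),(545,66),.085)):
    A,B=P(*a,z),P(*b,z); d=B-A; print(A,B,np.linalg.norm(d),'psi deg',np.degrees(np.arctan2(d[0],-d[1])), (A+B)/2)
E
```

```text
[ 0.42124704 -0.09185896] [ 0.47221494 -0.33142823] 0.24493094071793756 psi deg 12.010498508663142 [ 0.44673099 -0.21164359]
[ 0.57234678 -0.06184168] [ 0.61725665 -0.30125264] 0.24358675219548664 psi deg 10.624350948485464 [ 0.59480171 -0.18154716]
```

>>> jog_arm:
  commands:
    - {"dx": -2.67, "dy": -4.2, "fingers": 1}
    - {"dx": -2.67, "dy": -4.2}
    - {"dx": -2.67, "dy": -4.2}
    - {"dx": -2.67, "dy": -4.2}
    - {"dx": -2.67, "dy": -4.2}
    - {"dx": -2.67, "dy": -4.2}
    - {"dx": -2.67, "dy": -4.2}
    - {"dx": -2.67, "dy": -4.2}

```text
validation failed for argument at $.co...
```

```bash
cat > st.py <<'E'
from h import *
import json,sys
s=env.state(); print('t',round(s['time'],2),'q',np.array(s['joint_positions']).round(4),'p',s['ee_pos'].round(4),'F',s['ft_force'].round(1),'g',round(s['gripper_width'],3)); print(s['ee_rot'].round(4).tolist())
open('log.jsonl','a').write(json.dumps([list(map(float,s['joint_positions'])),s['ee_pos'].tolist(),s['ee_rot'].tolist()])+'\n')
def tool(v): return (s['ee_rot'].T@np.array(v)*100).round(2)
E
python3 - <<'E'
from st import *
print('to bowl (tool cm)',tool(np.array([.5074,-.2582,.20])-s['ee_pos']))
E
```

```text
t 0.1 q [-1.3876  0.1244  1.6515 -0.      1.3675 -0.0826] p [ 0.1706 -0.6266  0.2135] F [-0.3 -0.  -1.2] g 1.0
[[0.2627, -0.9649, -0.0004], [-0.9649, -0.2627, 0.0018], [-0.0018, -0.0001, -1.0]]
to bowl (tool cm) [-26.7  -42.17   1.41]
```

The call was refused on validation, so I'll try giving every field in each row.

>>> jog_arm:
  commands:
    - {"dx": -2.67, "dy": -4.2, "dz": 0, "ax": 0, "ay": 0, "az": 0, "fingers": 1}
    - {"dx": -2.67, "dy": -4.2, "dz": 0, "ax": 0, "ay": 0, "az": 0, "fingers": 1}
    - {"dx": -2.67, "dy": -4.2, "dz": 0, "ax": 0, "ay": 0, "az": 0, "fingers": 1}
    - {"dx": -2.67, "dy": -4.2, "dz": 0, "ax": 0, "ay": 0, "az": 0, "fingers": 1}
    - {"dx": -2.67, "dy": -4.2, "dz": 0, "ax": 0, "ay": 0, "az": 0, "fingers": 1}
    - {"dx": -2.67, "dy": -4.2, "dz": 0, "ax": 0, "ay": 0, "az": 0, "fingers": 1}
  force: 40

```text
time: 0.7
ee_pos: [0.3703, -0.4051, 0.2095]
ee_rot: [[0.251, -0.968, -0.003], [-0.968, -0.251, 0.006], [-0.007, 0.001, -1.0]]
ft_force: [1.0, -0.7, -0.0]
gripper_width: 1.0
```

```bash
python3 - <<'E'
from st import *
print('to bowl (tool cm)',tool(np.array([.5074,-.2582,.20])-s['ee_pos']))
E
```

```text
t 0.7 q [-9.2880e-01 -9.2500e-02  1.8780e+00  1.4000e-03  1.3629e+00  3.8760e-01] p [ 0.3703 -0.4051  0.2095] F [ 1.  -0.7 -0. ] g 1.0
[[0.2514, -0.9679, -0.003], [-0.9679, -0.2514, 0.0063], [-0.0068, 0.0013, -1.0]]
to bowl (tool cm) [-10.77 -16.96   1.  ]
```

>>> jog_arm:
  commands:
    - {"dx": -2.7, "dy": -4.2, "dz": 0, "ax": 0, "ay": 0, "az": 0, "fingers": 1}
    - {"dx": -2.7, "dy": -4.2, "dz": 0, "ax": 0, "ay": 0, "az": 0, "fingers": 1}
    - {"dx": -2.7, "dy": -4.2, "dz": 0, "ax": 0, "ay": 0, "az": 0, "fingers": 1}
    - {"dx": -2.6, "dy": -4.2, "dz": 0, "ax": 0, "ay": 0, "az": 0, "fingers": 1}
    - {"dx": 0, "dy": 0, "dz": 0, "ax": 0, "ay": 0, "az": 0.05, "fingers": 1}
    - {"dx": 0, "dy": 0, "dz": 0, "ax": 0, "ay": 0, "az": 0, "fingers": 1}

```text
time: 1.3
ee_pos: [0.5077, -0.2511, 0.2074]
ee_rot: [[0.21, -0.978, -0.005], [-0.978, -0.21, 0.009], [-0.01, 0.003, -1.0]]
ft_force: [-0.4, 0.7, -0.5]
gripper_width: 1.0
```

```bash
python3 - <<'E'
from st import *
print('to bowl (tool cm)',tool(np.array([.5074,-.2582,.20])-s['ee_pos']))
w=np.array([.196,-.981,0]);print('want x in tool',s['ee_rot'].T@w, 'down in tool',s['ee_rot'].T@[0,0,-1])
grab('top','t1.png');grab('side','s1.png')
a=cv2.imread('pics/top0.png')
E
```

```text
t 1.3 q [-0.5568 -0.0499  1.8412  0.0053  1.3593  0.8016] p [ 0.5077 -0.2511  0.2074] F [-0.4  0.7 -0.5] g 1.0
[[0.2097, -0.9778, -0.0049], [-0.9777, -0.2097, 0.0092], [-0.0101, 0.0029, -0.9999]]
to bowl (tool cm) [0.69 0.18 0.73]
want x in tool [ 1.0002386   0.01411714 -0.01002278] down in tool [ 0.01006078 -0.00290075  0.99994518]
```

View pics/t1.png

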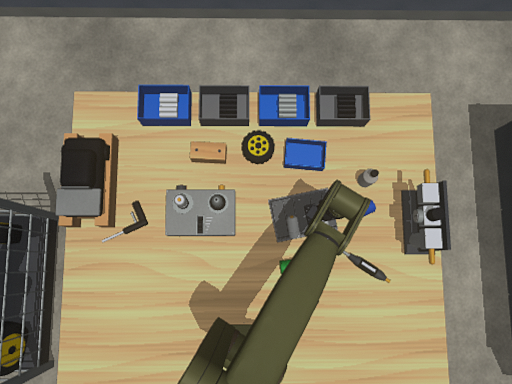

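View pics/s1.png

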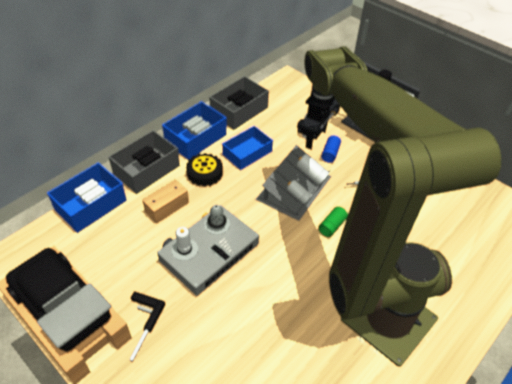

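>>> jog_arm:
  commands:
    - {"dx": 0.69, "dy": 0.18, "dz": 0, "ax": 0, "ay": 0.01, "az": 0.014, "fingers": 1}
    - {"dx": 0, "dy": 0, "dz": 3, "ax": 0, "ay": 0, "az": 0, "fingers": 1}
    - {"dx": 0, "dy": 0, "dz": 3, "ax": 0, "ay": 0, "az": 0, "fingers": 1}
    - {"dx": 0, "dy": 0, "dz": 2, "ax": 0, "ay": 0, "az": 0, "fingers": 1}
    - {"dx": 0, "dy": 0, "dz": 0, "ax": 0, "ay": 0, "az": 0, "fingers": 1}

```text
time: 1.9
ee_pos: [0.5042, -0.2667, 0.1266]
ee_rot: [[0.186, -0.983, 0.0], [-0.983, -0.186, -0.006], [0.006, 0.001, -1.0]]
ft_force: [-0.0, 0.6, -0.3]
gripper_width: 0.997
```

```bash
python3 - <<'E'
from st import *
print('to bowl (tool cm)',tool(np.array([.5074,-.2582,.0525])-s['ee_pos']))
w=np.array([.196,-.981,0]);print('want x in tool',s['ee_rot'].T@w, 'down in tool',s['ee_rot'].T@[0,0,-1])
E
```

```text
t 1.9 q [-0.5783  0.0191  1.9137 -0.0049  1.2054  0.8074] p [ 0.5042 -0.2667  0.1266] F [-0.   0.6 -0.3] g 0.997
[[0.1858, -0.9826, 0.0005], [-0.9826, -0.1858, -0.0057], [0.0057, 0.0006, -1.0]]
to bowl (tool cm) [-0.82 -0.47  7.41]
want x in tool [ 1.00031858 -0.01035284  0.00570673] down in tool [-5.71108443e-03 -6.05649843e-04  9.99983508e-01]
```

>>> jog_arm:
  commands:
    - {"dx": -0.82, "dy": -0.47, "dz": 0, "ax": 0, "ay": -0.005, "az": -0.01, "fingers": 1}
    - {"dx": 0, "dy": 0, "dz": 0, "ax": 0, "ay": 0, "az": 0, "fingers": 1}
    - {"dx": 0, "dy": 0, "dz": 0, "ax": 0, "ay": 0, "az": 0, "fingers": 1}

```text
time: 2.2
ee_pos: [0.5077, -0.2598, 0.1292]
ee_rot: [[0.193, -0.981, 0.002], [-0.981, -0.193, -0.002], [0.003, -0.002, -1.0]]
ft_force: [0.9, 0.1, -0.8]
gripper_width: 1.0
```

```bash
python3 - <<'E'
from st import *
print('to bowl (tool cm)',tool(np.array([.5074,-.2582,.0525])-s['ee_pos']))
w=np.array([.196,-.981,0]);print('want x in tool',s['ee_rot'].T@w, 'down in tool',s['ee_rot'].T@[0,0,-1])
E
```

```text
t 2.2 q [-5.6660e-01  1.6200e-02  1.9119e+00 -1.0000e-03  1.2104e+00  8.1030e-01] p [ 0.5077 -0.2598  0.1292] F [ 0.9  0.1 -0.8] g 1.0
[[0.193, -0.9812, 0.0021], [-0.9812, -0.193, -0.0025], [0.0028, -0.0016, -1.0]]
to bowl (tool cm) [-0.18  0.01  7.67]
want x in tool [ 1.00038007 -0.00294391  0.00283858] down in tool [-0.00283273  0.00161617  0.99999468]
```

Good. Next I'll descend and then close.

>>> jog_arm:
  commands:
    - {"dx": -0.15, "dy": 0, "dz": 2.5, "ax": 0, "ay": 0, "az": 0, "fingers": 1}
    - {"dx": 0, "dy": 0, "dz": 2.5, "ax": 0, "ay": 0, "az": 0, "fingers": 1}
    - {"dx": 0, "dy": 0, "dz": 2, "ax": 0, "ay": 0, "az": 0, "fingers": 1}
    - {"dx": 0, "dy": 0, "dz": 0, "ax": 0, "ay": 0, "az": 0, "fingers": 1}
    - {"dx": 0, "dy": 0, "dz": 0, "ax": 0, "ay": 0, "az": 0, "fingers": 1}

```text
time: 2.7
ee_pos: [0.5132, -0.2618, 0.0663]
ee_rot: [[0.194, -0.981, 0.015], [-0.981, -0.194, -0.011], [0.014, -0.013, -1.0]]
ft_force: [-0.0, -0.5, 0.6]
gripper_width: 1.003
```

```bash
python3 - <<'E'
from st import *
print('to bowl (tool cm)',tool(np.array([.5074,-.2582,.0525])-s['ee_pos']))
w=np.array([.196,-.981,0]);print('want x in tool',s['ee_rot'].T@w, 'down in tool',s['ee_rot'].T@[0,0,-1])
grab('side','s2.png'); a=cv2.imread('pics/s2.png'); cv2.imwrite('pics/s2z.png',cv2.resize(a[90:230,240:370],None,fx=4.2,fy=4.2,interpolation=cv2.INTER_CUBIC))
E
```

```text
t 2.7 q [-5.6430e-01  9.0100e-02  1.9505e+00 -1.4000e-03  1.0823e+00  8.1210e-01] p [ 0.5132 -0.2618  0.0663] F [-0.  -0.5  0.6] g 1.003
[[0.1937, -0.9809, 0.0152], [-0.981, -0.1938, -0.0111], [0.0138, -0.0128, -0.9998]]
to bowl (tool cm) [-0.49  0.52  1.37]
want x in tool [ 1.00028996 -0.00210067  0.0138777 ] down in tool [-0.01384441  0.01276731  0.99982265]
```

View pics/s2z.png

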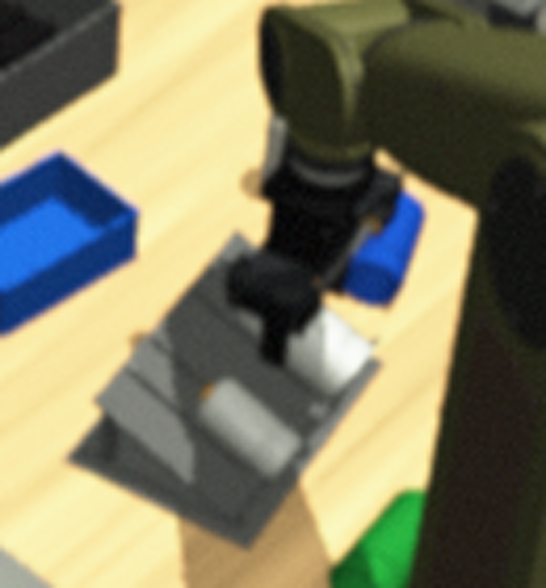

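The picture shows the near finger at about (275,345) in the zoom, beside the bowl, with the small bowl clear of it. I'll correct the tilt and offset, go down the last bit and close.

>>> jog_arm:
  commands:
    - {"dx": -0.4, "dy": 0.5, "dz": 0.6, "ax": -0.013, "ay": -0.014, "az": 0, "fingers": 1}
    - {"dx": 0, "dy": 0, "dz": 0.6, "ax": 0, "ay": 0, "az": 0, "fingers": 1}
    - {"dx": 0, "dy": 0, "dz": 0, "ax": 0, "ay": 0, "az": 0, "fingers": 1}
    - {"dx": 0, "dy": 0, "dz": 0, "ax": 0, "ay": 0, "az": 0, "fingers": 1}

```text
time: 3.15
ee_pos: [0.5093, -0.26, 0.0574]
ee_rot: [[0.194, -0.981, 0.004], [-0.981, -0.194, -0.002], [0.003, -0.003, -1.0]]
ft_force: [-0.2, -0.5, 0.1]
gripper_width: 0.999
```

```bash
python3 - <<'E'
from st import *
print('to bowl (tool cm)',tool(np.array([.5074,-.2582,.0525])-s['ee_pos']))
w=np.array([.196,-.981,0]);print('want x in tool',s['ee_rot'].T@w, 'down in tool',s['ee_rot'].T@[0,0,-1])
E
```

```text
t 3.15 q [-0.5659  0.1009  1.9556  0.      1.0805  0.8097] p [ 0.5093 -0.26    0.0574] F [-0.2 -0.5  0.1] g 0.999
[[0.1939, -0.981, 0.0038], [-0.981, -0.1939, -0.0024], [0.0031, -0.0033, -1.0]]
to bowl (tool cm) [-0.21  0.15  0.49]
want x in tool [ 1.0003815  -0.00204116  0.00311315] down in tool [-0.00310523  0.00328748  0.99998977]
```

>>> jog_arm:
  commands:
    - {"dx": -0.2, "dy": 0.2, "dz": 0.5, "ax": 0, "ay": 0, "az": 0, "fingers": 1}
    - {"dx": 0, "dy": 0, "dz": 0, "ax": 0, "ay": 0, "az": 0, "fingers": -1}
    - {"dx": 0, "dy": 0, "dz": 0, "ax": 0, "ay": 0, "az": 0, "fingers": -1}
    - {"dx": 0, "dy": 0, "dz": 0, "ax": 0, "ay": 0, "az": 0, "fingers": -1}
    - {"dx": 0, "dy": 0, "dz": 0, "ax": 0, "ay": 0, "az": 0, "fingers": -1}
    - {"dx": 0, "dy": 0, "dz": 0, "ax": 0, "ay": 0, "az": 0, "fingers": -1}
    - {"dx": 0, "dy": 0, "dz": 0, "ax": 0, "ay": 0, "az": 0, "fingers": -1}
    - {"dx": 0, "dy": 0, "dz": 0, "ax": 0, "ay": 0, "az": 0, "fingers": -1}
  force: 45

```text
time: 3.95
ee_pos: [0.5068, -0.2576, 0.0525]
ee_rot: [[0.194, -0.981, 0.004], [-0.981, -0.194, -0.001], [0.002, -0.003, -1.0]]
ft_force: [-0.1, -0.1, -0.3]
gripper_width: 0.586
```

```bash
python3 - <<'E'
from st import *
# fit planar kinematics
L=[json.loads(l) for l in open('log.jsonl')]
A=[];B=[]
for q,p,R in L:
    A.append([np.sin(q[1]),np.sin(q[1]+q[2]),1,0]);B.append(np.hypot(p[0],p[1]))
    A.append([np.cos(q[1]),np.cos(q[1]+q[2]),0,1]);B.append(p[2])
x,r,rk,sv=np.linalg.lstsq(np.array(A),np.array(B),rcond=None);print(x,r,sv, (np.array(A)@x-B).round(4))
E
```

```text
t 3.95 q [-5.6530e-01  1.0100e-01  1.9651e+00  1.2000e-03  1.0718e+00  8.0970e-01] p [ 0.5068 -0.2576  0.0525] F [-0.1 -0.1 -0.3] g 0.586
[[0.194, -0.981, 0.0038], [-0.981, -0.194, -0.0011], [0.0018, -0.0035, -1.0]]
[ 0.43143917  0.60516519 -0.00319671 -0.09031572] [8.21374457e-05] [4.29087992 3.67585831 0.23457712 0.14624912] [-0.0066  0.001  -0.0007  0.0009 -0.0007  0.0008  0.0006  0.0002  0.0004
  0.0002 -0.0009 -0.0009  0.0036 -0.001   0.0042 -0.0011]
```

The opening reads 0.586, which is 55.7 mm, so the bowl is held. Now I'll lift.

>>> jog_arm:
  commands:
    - {"dx": 0, "dy": 0, "dz": -1, "ax": 0, "ay": 0, "az": 0, "fingers": -1}
    - {"dx": 0, "dy": 0, "dz": -2, "ax": 0, "ay": 0, "az": 0, "fingers": -1}
    - {"dx": 0, "dy": 0, "dz": -3.5, "ax": 0, "ay": 0, "az": 0, "fingers": -1}
    - {"dx": 0, "dy": 0, "dz": -4, "ax": 0, "ay": 0, "az": 0, "fingers": -1}
    - {"dx": 0, "dy": 0, "dz": -4, "ax": 0, "ay": 0, "az": 0, "fingers": -1}
    - {"dx": 0, "dy": 0, "dz": -4, "ax": 0, "ay": 0, "az": 0, "fingers": -1}
    - {"dx": 0, "dy": 0, "dz": -4, "ax": 0, "ay": 0, "az": 0, "fingers": -1}
    - {"dx": 0, "dy": 0, "dz": -2, "ax": 0, "ay": 0, "az": 0, "fingers": -1}
    - {"dx": 0, "dy": 0, "dz": 0, "ax": 0, "ay": 0, "az": 0, "fingers": -1}

```text
time: 4.85
ee_pos: [0.5027, -0.2573, 0.3054]
ee_rot: [[0.193, -0.981, -0.004], [-0.981, -0.193, -0.001], [0.001, 0.004, -1.0]]
ft_force: [1.3, -1.0, -2.2]
gripper_width: 0.585
```

```bash
python3 - <<'E'
from st import *
grab('side','s3.png'); a=cv2.imread('pics/s3.png'); cv2.imwrite('pics/s3z.png',cv2.resize(a[60:220,230:400],None,fx=3.5,fy=3.5,interpolation=cv2.INTER_CUBIC))
E
```

```text
t 4.85 q [-0.5664 -0.1038  1.7289 -0.0033  1.5191  0.8101] p [ 0.5027 -0.2573  0.3054] F [ 1.3 -1.  -2.2] g 0.585
[[0.1932, -0.9811, -0.004], [-0.9812, -0.1932, -0.0014], [0.0006, 0.0042, -1.0]]
```

View pics/s3z.png

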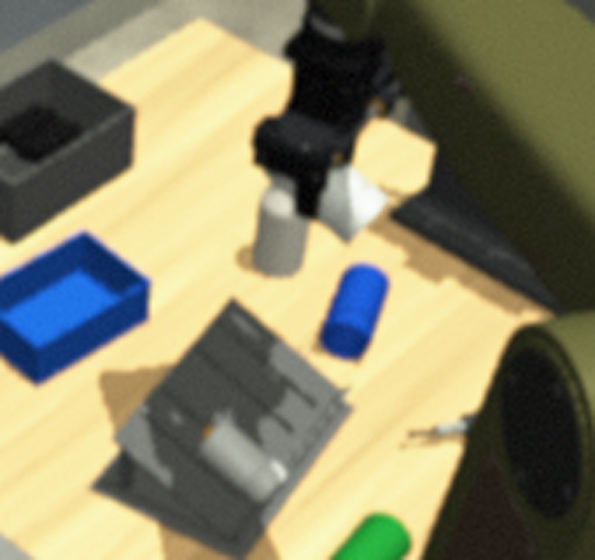

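The picture shows the bowl in the jaws at about (345,200) in the zoom, and the small bowl still on the rack. Next is the yaw.

>>> jog_arm:
  commands:
    - {"dx": 0, "dy": 0, "dz": 0, "ax": 0, "ay": 0, "az": -0.07, "fingers": -1}
    - {"dx": 0, "dy": 0, "dz": 0, "ax": 0, "ay": 0, "az": -0.14, "fingers": -1}
    - {"dx": 0, "dy": 0, "dz": 0, "ax": 0, "ay": 0, "az": -0.14, "fingers": -1}
    - {"dx": 0, "dy": 0, "dz": 0, "ax": 0, "ay": 0, "az": -0.14, "fingers": -1}
    - {"dx": 0, "dy": 0, "dz": 0, "ax": 0, "ay": 0, "az": -0.14, "fingers": -1}
    - {"dx": 0, "dy": 0, "dz": 0, "ax": 0, "ay": 0, "az": -0.14, "fingers": -1}
    - {"dx": 0, "dy": 0, "dz": 0, "ax": 0, "ay": 0, "az": -0.14, "fingers": -1}
    - {"dx": 0, "dy": 0, "dz": 0, "ax": 0, "ay": 0, "az": -0.14, "fingers": -1}
    - {"dx": 0, "dy": 0, "dz": 0, "ax": 0, "ay": 0, "az": -0.14, "fingers": -1}
    - {"dx": 0, "dy": 0, "dz": 0, "ax": 0, "ay": 0, "az": -0.1, "fingers": -1}
    - {"dx": 0, "dy": 0, "dz": 0, "ax": 0, "ay": 0, "az": 0, "fingers": -1}

```text
time: 6.0
ee_pos: [0.4915, -0.252, 0.2719]
ee_rot: [[0.998, -0.035, -0.046], [-0.034, -0.999, 0.022], [-0.046, -0.02, -0.999]]
ft_force: [0.3, -0.1, -3.0]
gripper_width: 0.587
```

```bash
python3 st.py
```

```text
t 6.0 q [-0.5676 -0.0887  1.7706 -0.0062  1.5099 -0.533 ] p [ 0.4915 -0.252   0.2719] F [ 0.3 -0.1 -3. ] g 0.587
[[0.9984, -0.0346, -0.0457], [-0.0336, -0.9992, 0.0218], [-0.0464, -0.0202, -0.9987]]
```

>>> jog_arm:
  commands:
    - {"dx": 0.5, "dy": -2, "dz": -0.5, "ax": 0.05, "ay": 0, "az": 0, "fingers": -1}
    - {"dx": 0.8, "dy": -4, "dz": -0.8, "ax": 0.1, "ay": 0, "az": 0, "fingers": -1}
    - {"dx": 0.8, "dy": -4, "dz": -0.8, "ax": 0.1, "ay": 0, "az": 0, "fingers": -1}
    - {"dx": 0.8, "dy": -4, "dz": 0, "ax": 0.1, "ay": 0, "az": 0, "fingers": -1}
    - {"dx": 0.8, "dy": -4, "dz": 0.8, "ax": 0.1, "ay": 0, "az": 0, "fingers": -1}
    - {"dx": 0.8, "dy": -3, "dz": 0.8, "ax": 0.1, "ay": 0, "az": 0, "fingers": -1}
    - {"dx": 0, "dy": 0, "dz": -0.3, "ax": 0.1, "ay": 0, "az": 0, "fingers": -1}
    - {"dx": 0, "dy": 0, "dz": -0.3, "ax": 0.1, "ay": 0, "az": 0, "fingers": -1}
    - {"dx": 0, "dy": 0, "dz": -0.2, "ax": 0, "ay": 0, "az": 0, "fingers": -1}

```text
time: 6.9
ee_pos: [0.5448, -0.0435, 0.3184]
ee_rot: [[0.995, -0.095, -0.017], [-0.054, -0.691, 0.72], [-0.08, -0.716, -0.693]]
ft_force: [-0.3, 0.1, -3.2]
gripper_width: 0.585
```

```bash
python3 st.py
```

```text
t 6.9 q [-0.5215  0.0185  1.7375  0.6878  1.8125 -0.4129] p [ 0.5448 -0.0435  0.3184] F [-0.3  0.1 -3.2] g 0.585
[[0.9954, -0.0948, -0.0167], [-0.0538, -0.6914, 0.7205], [-0.0798, -0.7162, -0.6933]]
```

```bash
cat > tg.py <<'E'
from st import *
from scipy.spatial.transform import Rotation as Ro
m=np.array([.001,.908,.419]); m/=np.linalg.norm(m)
def Rtarget(yaw=0.):
    # tool frame so that m -> down, tool x -> horizontal at yaw
    x=np.array([np.cos(yaw),np.sin(yaw),0]); mt=m.copy(); 
    xt=np.array([1,0,0])-mt*mt[0]; xt/=np.linalg.norm(xt)
    T=np.c_[xt,mt,np.cross(xt,mt)]; d=np.array([0,0,-1.]); W=np.c_[x,d,np.cross(x,d)]
    return W@T.T
def rep(center,yaw=0.):
    R=s['ee_rot'];Rt=Rtarget(yaw)
    w=Ro.from_matrix(R.T@Rt).as_rotvec()
    g=np.array([0,0,-env.grasp_offset])
    print('rotvec tool',w.round(3),'shift tool cm',tool(np.array(center)-(s['ee_pos']+R@g)),'(centre now)',(s['ee_pos']+R@g).round(4))
    print('TCP shift with rot, world cm',((np.array(center)-Rt@g-s['ee_pos'])*100).round(2),'tilt of bowl',np.degrees(np.arccos(-(R@m)[2])).round(2),'lean dir',(R@m)[:2].round(3))
E
python3 -c "
from tg import *
rep([.5715,.1415,.26])"
```

```text
t 6.9 q [-0.5215  0.0185  1.7375  0.6878  1.8125 -0.4129] p [ 0.5448 -0.0435  0.3184] F [-0.3  0.1 -3.2] g 0.585
[[0.9954, -0.0948, -0.0167], [-0.0538, -0.6914, 0.7205], [-0.0798, -0.7162, -0.6933]]
rotvec tool [ 0.334  0.    -0.096] shift tool cm [ 2.13 -8.86 19.21] (centre now) [ 0.5451 -0.0571  0.3314]
TCP shift with rot, world cm [ 2.67 20.21 -6.63] tilt of bowl 19.8 lean dir [-0.092 -0.326]
```

>>> jog_arm:
  commands:
    - {"dx": 0.4, "dy": -1.3, "dz": 1.5, "ax": 0.07, "ay": 0, "az": -0.02, "fingers": -1}
    - {"dx": 0.4, "dy": -1.8, "dz": 2.6, "ax": 0.08, "ay": 0, "az": -0.025, "fingers": -1}
    - {"dx": 0.4, "dy": -1.8, "dz": 2.7, "ax": 0.08, "ay": 0, "az": -0.025, "fingers": -1}
    - {"dx": 0.4, "dy": -1.7, "dz": 2.7, "ax": 0.08, "ay": 0, "az": -0.025, "fingers": -1}
    - {"dx": 0.2, "dy": -1, "dz": 2.8, "ax": 0.02, "ay": 0, "az": 0, "fingers": -1}
    - {"dx": 0, "dy": -1, "dz": 2, "ax": 0, "ay": 0, "az": 0, "fingers": -1}
    - {"dx": 0, "dy": 0, "dz": 0, "ax": 0, "ay": 0, "az": 0, "fingers": -1}

```text
time: 7.6
ee_pos: [0.5662, 0.1275, 0.3031]
ee_rot: [[1.0, -0.02, -0.001], [-0.008, -0.43, 0.903], [-0.019, -0.902, -0.431]]
ft_force: [-0.4, -0.8, -1.1]
gripper_width: 0.585
```

```bash
python3 -c "
from tg import *
rep([.5715,.1415,.26])"
```

```text
t 7.6 q [-0.3281  0.0377  1.8766  1.0381  1.7005 -0.4335] p [0.5662 0.1275 0.3031] F [-0.4 -0.8 -1.1] g 0.585
[[0.9998, -0.0202, -0.0006], [-0.0082, -0.4305, 0.9026], [-0.0185, -0.9024, -0.4306]]
rotvec tool [ 0.013  0.    -0.019] shift tool cm [0.6  3.27 5.  ] (centre now) [0.5662 0.1105 0.3112]
TCP shift with rot, world cm [ 0.53  3.11 -5.09] tilt of bowl 1.24 lean dir [-0.018 -0.013]
```

>>> jog_arm:
  commands:
    - {"dx": 0.3, "dy": 0.9, "dz": 1.6, "ax": 0.013, "ay": 0, "az": -0.019, "fingers": -1}
    - {"dx": 0.2, "dy": 0.9, "dz": 1.6, "ax": 0, "ay": 0, "az": 0, "fingers": -1}
    - {"dx": 0.1, "dy": 0.8, "dz": 1.5, "ax": 0, "ay": 0, "az": 0, "fingers": -1}
    - {"dx": 0, "dy": 0, "dz": 0, "ax": 0, "ay": 0, "az": 0, "fingers": -1}
    - {"dx": 0, "dy": 0, "dz": 0, "ax": 0, "ay": 0, "az": 0, "fingers": -1}

```text
time: 8.1
ee_pos: [0.5719, 0.1599, 0.256]
ee_rot: [[1.0, -0.004, -0.002], [-0.0, -0.427, 0.904], [-0.005, -0.904, -0.427]]
ft_force: [0.2, 1.0, -1.6]
gripper_width: 0.583
```

```bash
python3 -c "
from tg import *
rep([.5715,.1415,.25])
grab('top','t4.png');grab('side','s4.png')
a=cv2.imread('pics/t4.png');b=cv2.imread('pics/s4.png')
print(tool([0,0,0]))
cv2.imwrite('pics/z4.png',np.hstack([cv2.resize(a[160:250,170:260],None,fx=4.4,fy=4.4,interpolation=cv2.INTER_CUBIC),cv2.resize(b[130:220,170:260],None,fx=4.4,fy=4.4,interpolation=cv2.INTER_CUBIC)]))
"
```

```text
t 8.1 q [-0.2726  0.0869  1.9124  1.0584  1.6165 -0.4971] p [0.5719 0.1599 0.256 ] F [ 0.2  1.  -1.6] g 0.583
[[1.0, -0.0044, -0.0016], [-0.0005, -0.4265, 0.9045], [-0.0047, -0.9045, -0.4265]]
rotvec tool [ 0.008  0.001 -0.004] shift tool cm [-0.04  1.33  0.47] (centre now) [0.5719 0.1429 0.264 ]
TCP shift with rot, world cm [-0.04 -0.13 -1.39] tilt of bowl 0.52 lean dir [-0.004 -0.008]
[0. 0. 0.]
```

View pics/z4.png

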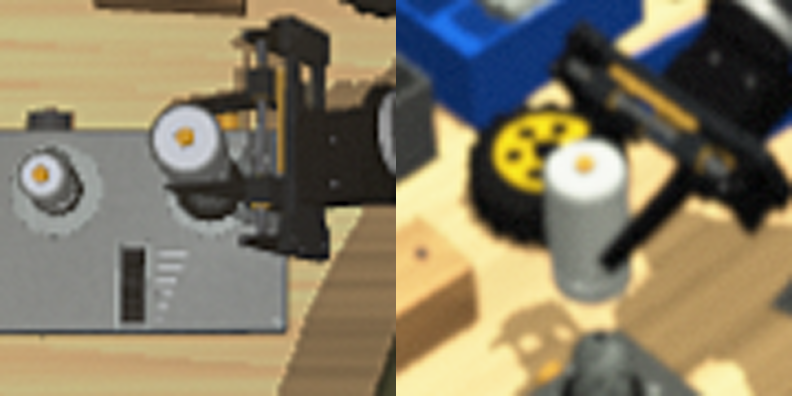

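```bash
python3 - <<'E'
from h import *
t=load('top0.png')and load('t4.png');s=load('s4.png')
out=[]
for d,(x0,x1,y0,y1) in((t,(203,220,182,200)),(s,(205,220,160,172))):
    hsv=cv2.cvtColor(d['pixels'],cv2.COLOR_RGB2HSV)
    m=((hsv[...,1]>60)&(hsv[...,0]<28)).astype(float)*hsv[...,1]
    m=m[y0:y1,x0:x1]; yy,xx=np.mgrid[y0:y1,x0:x1]; out.append(((m*xx).sum()/m.sum(),(m*yy).sum()/m.sum()))
print(out,tri(t,out[0],s,out[1]))
print(onz(t,*out[0],.3205),onz(s,*out[1],.3205))
# foot disc (bright) circle at z=.3165 in both
for d,(x0,x1,y0,y1) in((t,(198,228,178,206)),(s,(198,228,155,182))):
    g=cv2.cvtColor(d['pixels'],cv2.COLOR_RGB2GRAY)[y0:y1,x0:x1]; print(g.max())
    b=(g>185).astype(np.uint8)*255; b=cv2.morphologyEx(b,cv2.MORPH_CLOSE,np.ones((5,5)))
    c=max(cv2.findContours(b,0,cv2.CHAIN_APPROX_NONE)[0],key=cv2.contourArea); e=cv2.fitEllipse(c); print(e)
    print(onz(d,e[0][0]+x0,e[0][1]+y0,.3165))
E
```

```text
[(np.float64(209.89284236657014), np.float64(186.01186043304372)), (np.float64(209.49642248722316), np.float64(162.46166950596253))] (array([0.58411006, 0.14696487, 0.32952277]), np.float64(0.007329539511477251))
[0.58872802 0.15000976 0.3205    ] [0.58763584 0.13931847 0.3205    ]
207
((11.952398300170898, 12.367056846618652), (12.002784729003906, 18.762617111206055), 105.79808044433594)
[0.57484481 0.14998684 0.3165    ]
248
((13.524787902832031, 11.034192085266113), (15.918960571289062, 35.641597747802734), 110.0810317993164)
[0.57628066 0.14235594 0.3165    ]
```

```bash
python3 - <<'E'
from h import *
a=cv2.imread('pics/t4.png');b=cv2.imread('pics/s4.png')
cv2.imwrite('pics/z5.png',np.hstack([cv2.resize(a[180:216,198:234],None,fx=10,fy=10,interpolation=cv2.INTER_CUBIC),cv2.resize(b[158:203,198:228],None,fx=10,fy=10,interpolation=cv2.INTER_CUBIC)[:360]]))
cv2.imwrite('pics/z6.png',cv2.resize(b[158:218,198:234],None,fx=10,fy=10,interpolation=cv2.INTER_CUBIC))
E
```

```text
(no output)
```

View pics/z5.png

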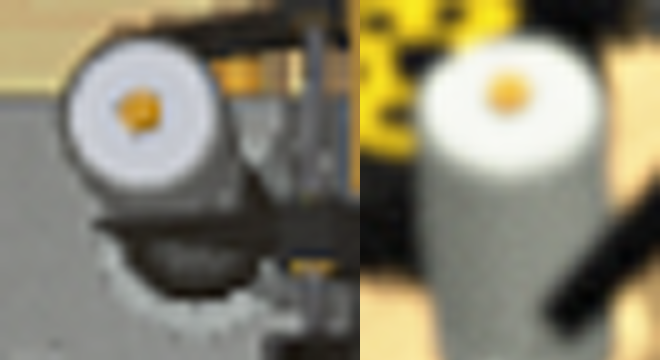

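View pics/z6.png

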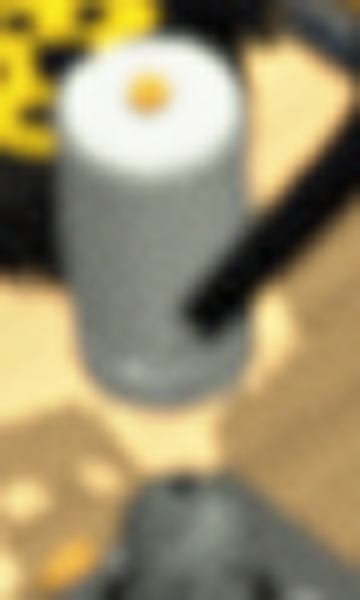

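```bash
python3 - <<'E'
from h import *
t=load('t4.png');s=load('s4.png')
print('foot',tri(t,(211.55,190.95),s,(212.65,168.3)),onz(t,211.55,190.95,.3165),onz(s,212.65,168.3,.3165))
print('rim side',onz(s,214.2,191.95,.2115),'tip side',onz(s,215.75,205.75,.148))
print('tip top',onz(t,215.85,198.85,.148),'collar',onz(t,217.15,201.65,.082))
for n,d in(('t',t),('s',s)): print(n,[np.round(proj(d,p),1) for p in([.5719,.1429,.3165],[.5719,.1429,.2115],[.5715,.1415,.148])])
E
```

```text
foot (array([0.57239064, 0.14406885, 0.31193661]), np.float64(0.003199572524783973)) [0.57289101 0.14469779 0.3165    ] [0.56755801 0.14621656 0.3165    ]
rim side [0.57070903 0.14250061 0.2115    ] tip side [0.56900728 0.14075237 0.148     ]
tip top [0.57234319 0.14207347 0.148     ] collar [0.57158047 0.14160581 0.082     ]
t [array([212.1, 191.2]), array([214.4, 196.3]), array([216. , 199.1])]
s [array([212.5, 166.9]), array([213.8, 191.8]), array([215. , 205.4])]
```

Both views and the arm's own pose agree that the bowl is upright and only about 2 mm from the peg axis. The foot disc is at (211.6,191.0) in the top view and (212.7,168.3) in the side view. I'll correct that and lower in stages.

>>> jog_arm:
  commands:
    - {"dx": -0.08, "dy": 0.08, "dz": -0.16, "ax": 0.008, "ay": 0, "az": -0.004, "fingers": -1}
    - {"dx": 0, "dy": 1.6, "dz": 0.75, "ax": 0, "ay": 0, "az": 0, "fingers": -1}
    - {"dx": 0, "dy": 1.6, "dz": 0.75, "ax": 0, "ay": 0, "az": 0, "fingers": -1}
    - {"dx": 0, "dy": 1.4, "dz": 0.65, "ax": 0, "ay": 0, "az": 0, "fingers": -1}
    - {"dx": 0, "dy": 0, "dz": 0, "ax": 0, "ay": 0, "az": 0, "fingers": -1}
    - {"dx": 0, "dy": 0, "dz": 0, "ax": 0, "ay": 0, "az": 0, "fingers": -1}

```text
time: 8.8
ee_pos: [0.5718, 0.1563, 0.2012]
ee_rot: [[1.0, -0.0, 0.002], [-0.002, -0.42, 0.908], [0.0, -0.908, -0.42]]
ft_force: [0.4, -0.4, -1.4]
gripper_width: 0.582
```

```bash
python3 -c "
from tg import *
rep([.5711,.1411,.1825])
"
```

```text
t 8.8 q [-0.2806  0.1583  1.9418  1.0605  1.5745 -0.5924] p [0.5718 0.1563 0.2012] F [ 0.4 -0.4 -1.4] g 0.582
[[1.0, -0.0002, 0.0016], [-0.0016, -0.4197, 0.9076], [0.0005, -0.9076, -0.4197]]
rotvec tool [ 0.001 -0.002  0.001] shift tool cm [-0.07  2.33  1.28] (centre now) [0.5718 0.1393 0.2091]
TCP shift with rot, world cm [-0.07  0.18 -2.65] tilt of bowl 0.1 lean dir [ 0.001 -0.001]
```

>>> jog_arm:
  commands:
    - {"dx": -0.07, "dy": -0.08, "dz": 0.17, "ax": 0, "ay": 0, "az": 0, "fingers": -1}
    - {"dx": 0, "dy": 0.75, "dz": 0.38, "ax": 0, "ay": 0, "az": 0, "fingers": -1}
    - {"dx": 0, "dy": 0.75, "dz": 0.38, "ax": 0, "ay": 0, "az": 0, "fingers": -1}
    - {"dx": 0, "dy": 0, "dz": 0, "ax": 0, "ay": 0, "az": 0, "fingers": -1}
    - {"dx": 0, "dy": 0, "dz": 0, "ax": 0, "ay": 0, "az": 0, "fingers": -1}

```text
time: 9.3
ee_pos: [0.5716, 0.1591, 0.1838]
ee_rot: [[1.0, 0.001, 0.002], [-0.001, -0.42, 0.908], [0.002, -0.908, -0.42]]
ft_force: [0.5, 0.8, -1.8]
gripper_width: 0.584
```

```bash
python3 -c "
from tg import *
rep([.5711,.1411,.1825])
grab('side','s6.png');b=cv2.imread('pics/s6.png')
grab('top','t6.png');a=cv2.imread('pics/t6.png')
cv2.imwrite('pics/z7.png',np.hstack([cv2.resize(b[165:230,190:250],None,fx=6,fy=6,interpolation=cv2.INTER_CUBIC),cv2.resize(a[165:230,190:250],None,fx=6,fy=6,interpolation=cv2.INTER_CUBIC)]))
"
```

```text
t 9.3 q [-0.276   0.1809  1.9502  1.0632  1.5554 -0.6194] p [0.5716 0.1591 0.1838] F [ 0.5  0.8 -1.8] g 0.584
[[1.0, 0.0015, 0.0022], [-0.0014, -0.4198, 0.9076], [0.0022, -0.9076, -0.4198]]
rotvec tool [ 0.001 -0.003  0.002] shift tool cm [-0.05  0.88  0.3 ] (centre now) [0.5715 0.1421 0.1917]
TCP shift with rot, world cm [-0.05 -0.1  -0.92] tilt of bowl 0.19 lean dir [ 0.003 -0.001]
```

View pics/z7.png

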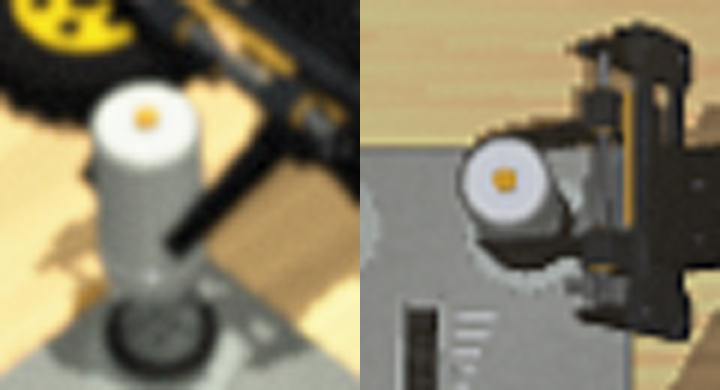

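>>> jog_arm:
  commands:
    - {"dx": -0.04, "dy": 0.9, "dz": 0.3, "ax": 0, "ay": 0.0, "az": 0, "fingers": -1}
    - {"dx": 0, "dy": 0.75, "dz": 0.38, "ax": 0, "ay": 0, "az": 0, "fingers": -1}
    - {"dx": 0, "dy": 0.75, "dz": 0.38, "ax": 0, "ay": 0, "az": 0, "fingers": -1}
    - {"dx": 0, "dy": 0, "dz": 0, "ax": 0, "ay": 0, "az": 0, "fingers": -1}

```text
time: 9.8
ee_pos: [0.5704, 0.1587, 0.156]
ee_rot: [[1.0, 0.002, 0.0], [0.001, -0.42, 0.908], [0.002, -0.908, -0.42]]
ft_force: [-0.1, 0.2, -1.7]
gripper_width: 0.584
```

```bash
python3 -c "
from tg import *
rep([.5711,.1411,.1345])
print(s['ft_torque'])
"
```

```text
t 9.8 q [-0.2772  0.2215  1.9591  1.0627  1.5337 -0.6636] p [0.5704 0.1587 0.156 ] F [-0.1  0.2 -1.7] g 0.584
[[1.0, 0.002, 0.0003], [0.0006, -0.4198, 0.9076], [0.0019, -0.9076, -0.4198]]
rotvec tool [ 0.001 -0.001  0.003] shift tool cm [0.06 2.69 1.19] (centre now) [0.5704 0.1416 0.1639]
TCP shift with rot, world cm [ 0.07 -0.05 -2.94] tilt of bowl 0.18 lean dir [ 0.003 -0.001]
[-0.86030449 -0.05602259  0.03042437]
```

The rim is past the nose with no side force, so I'll continue down to the collar.

>>> jog_arm:
  commands:
    - {"dx": 0.05, "dy": 1.0, "dz": 0.43, "ax": 0, "ay": 0, "az": 0, "fingers": -1}
    - {"dx": 0, "dy": 1.0, "dz": 0.46, "ax": 0, "ay": 0, "az": 0, "fingers": -1}
    - {"dx": 0, "dy": 0.6, "dz": 0.28, "ax": 0, "ay": 0, "az": 0, "fingers": -1}
    - {"dx": 0, "dy": 0, "dz": 0, "ax": 0, "ay": 0, "az": 0, "fingers": -1}

```text
time: 10.2
ee_pos: [0.5712, 0.1583, 0.1255]
ee_rot: [[1.0, 0.002, 0.0], [0.001, -0.418, 0.908], [0.002, -0.908, -0.418]]
ft_force: [-3.0, -0.9, 1.8]
gripper_width: 0.588
```

```bash
python3 -c "
from tg import *
rep([.5711,.1411,.1225])
print(s['ft_torque'])
"
```

```text
t 10.2 q [-0.2777  0.2728  1.9619  1.0661  1.5091 -0.7111] p [0.5712 0.1583 0.1255] F [-3.  -0.9  1.8] g 0.588
[[1.0, 0.0017, 0.0002], [0.0006, -0.418, 0.9084], [0.0017, -0.9084, -0.418]]
rotvec tool [-0.001 -0.001  0.003] shift tool cm [-0.01  0.99  0.44] (centre now) [0.5712 0.1413 0.1334]
TCP shift with rot, world cm [-0.01 -0.02 -1.09] tilt of bowl 0.16 lean dir [0.003 0.001]
[-0.36235599  0.17586091  0.31653701]
```

>>> jog_arm:
  commands:
    - {"dx": 0, "dy": 0.7, "dz": 0.32, "ax": 0, "ay": 0, "az": 0, "fingers": -1}
    - {"dx": 0, "dy": 0.6, "dz": 0.28, "ax": 0, "ay": 0, "az": 0, "fingers": -1}
    - {"dx": 0, "dy": 0.3, "dz": 0.14, "ax": 0, "ay": 0, "az": 0, "fingers": -1}
  force: 58

```text
time: 10.5
ee_pos: [0.5711, 0.1585, 0.1153]
ee_rot: [[1.0, 0.007, -0.006], [0.008, -0.406, 0.914], [0.003, -0.914, -0.406]]
ft_force: [-6.6, -5.5, 10.3]
gripper_width: 0.583
```

```bash
python3 -c "
from tg import *
rep([.5711,.1411,.1225])
print(s['ft_torque'])
"
```

```text
t 10.5 q [-0.2791  0.2993  1.9582  1.0719  1.5126 -0.7368] p [0.5711 0.1585 0.1153] F [-6.6 -5.5 10.3] g 0.583
[[1.0, 0.0066, -0.0063], [0.0084, -0.4062, 0.9137], [0.0034, -0.9138, -0.4062]]
rotvec tool [-0.014  0.006  0.008] shift tool cm [-0.01  0.05 -0.  ] (centre now) [0.5712 0.1413 0.1229]
TCP shift with rot, world cm [ 0.   -0.04 -0.07] tilt of bowl 0.84 lean dir [0.004 0.014]
[0.45311787 0.8858672  1.04027963]
```

>>> jog_arm:
  commands:
    - {"dx": 0, "dy": 0.5, "dz": 0.25, "ax": -0.01, "ay": 0, "az": 0, "fingers": -1}
    - {"dx": 0, "dy": 0.6, "dz": 0.3, "ax": -0.01, "ay": 0, "az": 0, "fingers": -1}
    - {"dx": 0, "dy": 0.6, "dz": 0.3, "ax": -0.01, "ay": 0, "az": 0, "fingers": -1}

```text
time: 10.8
ee_pos: [0.5707, 0.159, 0.115]
ee_rot: [[1.0, 0.017, -0.02], [0.025, -0.406, 0.913], [0.008, -0.914, -0.407]]
ft_force: [-14.0, -11.2, 24.9]
gripper_width: 0.582
```

```bash
python3 -c "
from tg import *
rep([.5711,.1411,.1225])
grab('side','s8.png');b=cv2.imread('pics/s8.png')
grab('top','t8.png');a=cv2.imread('pics/t8.png')
cv2.imwrite('pics/z8.png',np.hstack([cv2.resize(b[175:240,190:250],None,fx=6,fy=6,interpolation=cv2.INTER_CUBIC),cv2.resize(a[165:230,190:250],None,fx=6,fy=6,interpolation=cv2.INTER_CUBIC)]))
"
```

```text
t 10.8 q [-0.2764  0.3059  1.9501  1.0641  1.5215 -0.7446] p [0.5707 0.159  0.115 ] F [-14.  -11.2  24.9] g 0.582
[[0.9997, 0.0173, -0.02], [0.0253, -0.4062, 0.9134], [0.0077, -0.9136, -0.4065]]
rotvec tool [-0.014  0.019  0.018] shift tool cm [-0.    0.05 -0.06] (centre now) [0.5711 0.1419 0.1227]
TCP shift with rot, world cm [ 0.04 -0.09 -0.04] tilt of bowl 0.93 lean dir [0.008 0.014]
```

View pics/z8.png

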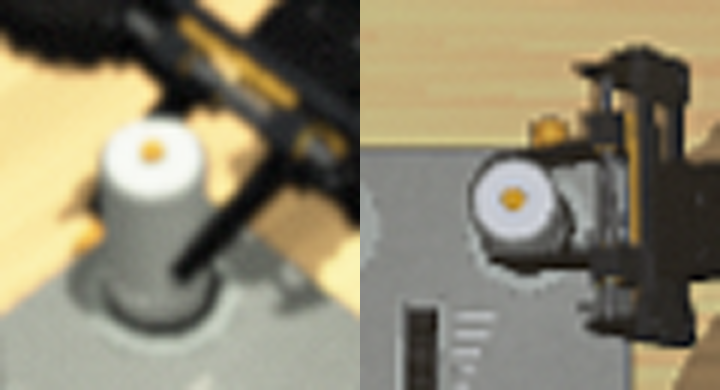

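```bash
python3 - <<'E'
from h import *
t=load('t8.png');s=load('s8.png')
a=(215.2,197.9);b=(215.1,201.0)
print(tri(t,a,s,b),onz(t,*a,.175),onz(s,*b,.175))
print([np.round(proj(s,[.5711,.1411,z]),1) for z in (.175,.187)])
# compare peg tip residual in side: tip projected vs seen
print(proj(s,[.5711,.1411,.148]),'seen 215.75 205.75')
E
```

```text
(array([0.57136633, 0.1420811 , 0.16988177]), np.float64(0.002779563675623317)) [0.57168889 0.14257014 0.175     ] [0.5668163  0.14426138 0.175     ]
[array([214.9, 199.7]), array([214.7, 197.1])]
(np.float64(215.19606438671883), np.float64(205.44245836147917)) seen 215.75 205.75
```

>>> jog_arm:
  commands:
    - {"dx": -0.15, "dy": 0.1, "dz": -0.15, "ax": -0.014, "ay": 0.019, "az": 0.018, "fingers": -1}
    - {"dx": -0.1, "dy": 0.55, "dz": 0.15, "ax": -0.01, "ay": 0.01, "az": 0.01, "fingers": -1}
    - {"dx": -0.1, "dy": 0.8, "dz": 0.3, "ax": -0.01, "ay": 0.01, "az": 0.01, "fingers": -1}
    - {"dx": -0.1, "dy": 0.8, "dz": 0.3, "ax": -0.01, "ay": 0.01, "az": 0.01, "fingers": -1}

```text
time: 11.3
ee_pos: [0.5711, 0.1568, 0.1147]
ee_rot: [[1.0, -0.011, 0.028], [-0.031, -0.415, 0.909], [0.001, -0.91, -0.415]]
ft_force: [-12.0, -9.0, 30.6]
gripper_width: 0.585
```

```bash
python3 -c "
from tg import *
rep([.5711,.1411,.1225])
"
```

```text
t 11.3 q [-0.2847  0.2779  1.981   1.0843  1.4831 -0.7234] p [0.5711 0.1568 0.1147] F [-12.   -9.   30.6] g 0.585
[[0.9995, -0.0114, 0.0284], [-0.0306, -0.4152, 0.9092], [0.0014, -0.9096, -0.4154]]
rotvec tool [-0.004 -0.029 -0.011] shift tool cm [ 0.05 -0.06  0.13] (centre now) [0.5706 0.1397 0.1225]
TCP shift with rot, world cm [-0.    0.14 -0.01] tilt of bowl 0.27 lean dir [0.003 0.004]
```

With 30 N down the bowl no longer moves, and its centre is at 0.1225 m, exactly where a fully lowered collar puts it. I'll release now.

>>> jog_arm:
  commands:
    - {"dx": 0, "dy": 0, "dz": 0, "ax": 0, "ay": 0, "az": 0, "fingers": -1}
    - {"dx": 0, "dy": 0, "dz": 0, "ax": 0, "ay": 0, "az": 0, "fingers": -1}
    - {"dx": 0, "dy": 0, "dz": 0, "ax": 0, "ay": 0, "az": 0, "fingers": -1}
    - {"dx": 0, "dy": 0, "dz": 0, "ax": 0, "ay": 0, "az": 0, "fingers": 0.5}
    - {"dx": 0, "dy": 0, "dz": 0, "ax": 0, "ay": 0, "az": 0, "fingers": 0.9}
    - {"dx": 0, "dy": 0, "dz": 0, "ax": 0, "ay": 0, "az": 0, "fingers": 0.9}
    - {"dx": 0, "dy": 0, "dz": 0, "ax": 0, "ay": 0, "az": 0, "fingers": 0.9}

```text
time: 12.0
ee_pos: [0.5721, 0.1569, 0.1138]
ee_rot: [[0.999, -0.011, 0.032], [-0.033, -0.417, 0.908], [0.004, -0.909, -0.417]]
ft_force: [0.3, 0.4, -0.2]
gripper_width: 0.861
```

```bash
python3 -c "
from tg import *
rep([.5711,.1411,.1225])
"
```

```text
t 12.0 q [-0.284   0.2785  1.9813  1.0858  1.4784 -0.7248] p [0.5721 0.1569 0.1138] F [ 0.3  0.4 -0.2] g 0.861
[[0.9994, -0.0106, 0.0319], [-0.0335, -0.4169, 0.9084], [0.0037, -0.9089, -0.417]]
rotvec tool [-0.002 -0.032 -0.01 ] shift tool cm [-0.05 -0.13  0.08] (centre now) [0.5715 0.1399 0.1216]
TCP shift with rot, world cm [-0.1   0.12  0.08] tilt of bowl 0.3 lean dir [0.005 0.002]
```

>>> jog_arm:
  commands:
    - {"dx": 0, "dy": 0, "dz": -1.5, "ax": 0, "ay": 0, "az": 0, "fingers": 0.9}
    - {"dx": 0, "dy": 0, "dz": -3, "ax": 0, "ay": 0, "az": 0, "fingers": 0.9}
    - {"dx": 0, "dy": -0.2, "dz": -3, "ax": 0, "ay": 0, "az": 0, "fingers": 0.9}
    - {"dx": 0, "dy": -0.2, "dz": -3, "ax": 0, "ay": 0, "az": 0, "fingers": 0.9}
    - {"dx": 0, "dy": -1, "dz": -3, "ax": 0, "ay": 0, "az": 0, "fingers": 0.9}
    - {"dx": 0, "dy": -1, "dz": -2, "ax": 0, "ay": 0, "az": 0, "fingers": 0.9}
    - {"dx": 0, "dy": 0, "dz": 0, "ax": 0, "ay": 0, "az": 0, "fingers": 0.9}

```text
time: 12.7
ee_pos: [0.5669, 0.0166, 0.205]
ee_rot: [[0.999, -0.012, 0.033], [-0.035, -0.419, 0.907], [0.003, -0.908, -0.419]]
ft_force: [0.8, 0.2, 0.4]
gripper_width: 0.948
```

```bash
python3 -c "
from tg import *
grab('side','s9.png');b=cv2.imread('pics/s9.png')
grab('top','t9.png');a=cv2.imread('pics/t9.png')
cv2.imwrite('pics/z9.png',np.hstack([cv2.resize(b[175:265,150:250],None,fx=4,fy=4,interpolation=cv2.INTER_CUBIC),cv2.resize(a[165:255,155:255],None,fx=4,fy=4,interpolation=cv2.INTER_CUBIC)]))
"
```

```text
t 12.7 q [-0.5074  0.2109  1.8737  0.9594  1.7244 -0.6713] p [0.5669 0.0166 0.205 ] F [0.8 0.2 0.4] g 0.948
[[0.9994, -0.0116, 0.0331], [-0.0349, -0.4187, 0.9075], [0.0034, -0.9081, -0.4188]]
```

View pics/z9.png

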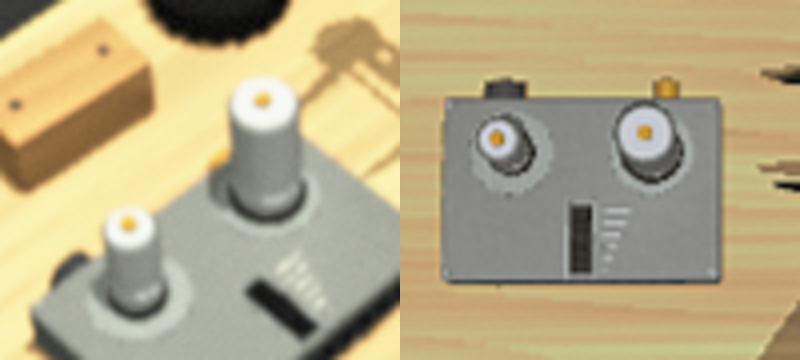

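The bowl stands upright on the peg: foot disc at zoom (265,103) in the side view and (645,133) in the top view. The collar is flush and the small bowl is untouched. The wheel slot is at top-view zoom (580,238), so I'll locate it and plan the transfer.

```bash
cat > plan.py <<'E'
from st import *
from scipy.spatial.transform import Rotation as Ro
def plan(pos,R,n,comp=0.0):
    w=Ro.from_matrix(s['ee_rot'].T@R).as_rotvec(); print('total rot',w.round(3),np.degrees(np.linalg.norm(w)).round(1),'rows',n)
    st=(np.array(pos)-s['ee_pos'])*100/n+np.array([0,0,comp]); Rc=s['ee_rot']
    for i in range(n):
        d=Rc.T@st; print('d',d.round(2),'a',(w/n).round(3)); Rc=Rc@Ro.from_rotvec(w/n).as_matrix()
def Rt(th):
    z=np.array([np.sin(th),0,-np.cos(th)]);x=np.array([0,-1.,0]); return np.c_[x,np.cross(z,x),z]
E
python3 - <<'E'
from plan import *
t=load('t9.png');sd=load('s9.png')
print('wheel top cam',onz(t,199.75,224.1,.07))
# side: slot zoom ends (258,287)-(305,330) centre
print('wheel side cam',onz(sd,150+282/4-.4,175+309/4-.4,.07))
plan([.42,.19,.26],Rt(.26),12,.2)
E
```

```text
t 12.8 q [-0.505   0.2125  1.8775  0.9591  1.723  -0.6717] p [0.5656 0.0187 0.2024] F [-0.5  0.2 -0.8] g 0.952
[[0.9994, -0.0145, 0.0298], [-0.0332, -0.4173, 0.9081], [-0.0008, -0.9086, -0.4176]]
wheel top cam [0.48623852 0.20835439 0.07      ]
wheel side cam [0.4771886 0.2132275 0.07     ]
total rot [-0.695  1.018  1.208] 98.9 rows 12
d [-1.26 -1.2   0.98] a [-0.058  0.085  0.101]
d [-1.45 -1.11  0.79] a [-0.058  0.085  0.101]
d [-1.62 -1.    0.6 ] a [-0.058  0.085  0.101]
d [-1.75 -0.86  0.41] a [-0.058  0.085  0.101]
d [-1.86 -0.69  0.21] a [-0.058  0.085  0.101]
d [-1.93 -0.51  0.01] a [-0.058  0.085  0.101]
d [-1.96 -0.31 -0.18] a [-0.058  0.085  0.101]
d [-1.96 -0.09 -0.36] a [-0.058  0.085  0.101]
d [-1.92  0.13 -0.52] a [-0.058  0.085  0.101]
d [-1.85  0.35 -0.67] a [-0.058  0.085  0.101]
d [-1.74  0.57 -0.79] a [-0.058  0.085  0.101]
d [-1.6   0.79 -0.89] a [-0.058  0.085  0.101]
```

>>> jog_arm:
  commands:
    - {"dx": 0, "dy": -3.5, "dz": -2, "ax": 0, "ay": 0, "az": 0, "fingers": -1}
    - {"dx": -1.3, "dy": -1.6, "dz": 0.8, "ax": -0.058, "ay": 0.085, "az": 0.1, "fingers": -1}
    - {"dx": -1.4, "dy": -1.1, "dz": 0.8, "ax": -0.058, "ay": 0.085, "az": 0.1, "fingers": -1}
    - {"dx": -1.6, "dy": -1.0, "dz": 0.6, "ax": -0.058, "ay": 0.085, "az": 0.1, "fingers": -1}
    - {"dx": -1.75, "dy": -0.9, "dz": 0.4, "ax": -0.058, "ay": 0.085, "az": 0.1, "fingers": -1}
    - {"dx": -1.9, "dy": -0.7, "dz": 0.2, "ax": -0.058, "ay": 0.085, "az": 0.1, "fingers": -1}
    - {"dx": -1.9, "dy": -0.5, "dz": 0, "ax": -0.058, "ay": 0.085, "az": 0.1, "fingers": -1}
    - {"dx": -1.9, "dy": -0.3, "dz": -0.2, "ax": -0.058, "ay": 0.085, "az": 0.1, "fingers": -1}
    - {"dx": 0, "dy": 0, "dz": -0.2, "ax": 0, "ay": 0, "az": 0, "fingers": -1}

```text
time: 13.7
ee_pos: [0.4763, 0.1201, 0.284]
ee_rot: [[0.582, -0.727, 0.364], [-0.79, -0.399, 0.465], [-0.193, -0.558, -0.807]]
ft_force: [0.5, -0.4, 0.6]
gripper_width: 0.247
```

```bash
python3 - <<'E'
from plan import *
plan([.44,.2085,.2],Rt(.26),7,.2)
E
```

```text
t 13.7 q [-0.188  -0.5647  2.2061  0.5889  1.2381  0.6864] p [0.4763 0.1201 0.284 ] F [ 0.5 -0.4  0.6] g 0.247
[[0.5819, -0.7274, 0.3637], [-0.79, -0.3994, 0.4652], [-0.1932, -0.558, -0.8071]]
total rot [-0.271  0.437  0.497] 41.0 rows 7
d [-1.11  0.43  1.21] a [-0.039  0.062  0.071]
d [-1.15  0.47  1.15] a [-0.039  0.062  0.071]
d [-1.18  0.5   1.1 ] a [-0.039  0.062  0.071]
d [-1.21  0.55  1.04] a [-0.039  0.062  0.071]
d [-1.24  0.6   0.99] a [-0.039  0.062  0.071]
d [-1.25  0.65  0.94] a [-0.039  0.062  0.071]
d [-1.26  0.7   0.88] a [-0.039  0.062  0.071]
```

>>> jog_arm:
  commands:
    - {"dx": -1.1, "dy": 0.4, "dz": 1.2, "ax": -0.039, "ay": 0.062, "az": 0.071, "fingers": -1}
    - {"dx": -1.15, "dy": 0.45, "dz": 1.1, "ax": -0.039, "ay": 0.062, "az": 0.071, "fingers": -1}
    - {"dx": -1.2, "dy": 0.5, "dz": 1.1, "ax": -0.039, "ay": 0.062, "az": 0.071, "fingers": -1}
    - {"dx": -1.2, "dy": 0.55, "dz": 1.0, "ax": -0.039, "ay": 0.062, "az": 0.071, "fingers": -1}
    - {"dx": -1.2, "dy": 0.6, "dz": 1.0, "ax": -0.039, "ay": 0.062, "az": 0.071, "fingers": -1}
    - {"dx": -1.2, "dy": 0.65, "dz": 0.9, "ax": -0.039, "ay": 0.062, "az": 0.071, "fingers": -1}
    - {"dx": -1.2, "dy": 0.7, "dz": 0.9, "ax": -0.039, "ay": 0.062, "az": 0.071, "fingers": -1}
    - {"dx": 0, "dy": 0, "dz": 0, "ax": 0, "ay": 0, "az": 0, "fingers": -1}
    - {"dx": 0, "dy": 0, "dz": 0, "ax": 0, "ay": 0, "az": 0, "fingers": -1}

```text
time: 14.6
ee_pos: [0.4321, 0.2064, 0.1928]
ee_rot: [[0.003, -0.976, 0.218], [-1.0, -0.007, -0.019], [0.02, -0.217, -0.976]]
ft_force: [-0.4, 0.0, 0.7]
gripper_width: 0.004
```

```bash
python3 - <<'E'
from plan import *
plan([.466,.2085,.11],Rt(.26),4,.1)
E
```

```text
t 14.6 q [ 0.3953 -0.3864  2.1588 -0.1096  1.1755  1.9938] p [0.4321 0.2064 0.1928] F [-0.4  0.   0.7] g 0.004
[[0.0025, -0.976, 0.2176], [-0.9998, -0.0067, -0.0186], [0.0196, -0.2175, -0.9759]]
total rot [ 0.041 -0.018  0.007] 2.6 rows 4
d [-0.09 -0.4   2.11] a [ 0.01  -0.005  0.002]
d [-0.08 -0.38  2.11] a [ 0.01  -0.005  0.002]
d [-0.07 -0.36  2.11] a [ 0.01  -0.005  0.002]
d [-0.06 -0.33  2.12] a [ 0.01  -0.005  0.002]
```

>>> jog_arm:
  commands:
    - {"dx": -0.1, "dy": -0.4, "dz": 2.1, "ax": 0.01, "ay": -0.005, "az": 0, "fingers": -1}
    - {"dx": -0.1, "dy": -0.4, "dz": 2.1, "ax": 0.01, "ay": -0.005, "az": 0, "fingers": -1}
    - {"dx": 0, "dy": -0.4, "dz": 2.1, "ax": 0.01, "ay": -0.005, "az": 0, "fingers": -1}
    - {"dx": 0, "dy": -0.3, "dz": 2.1, "ax": 0.01, "ay": -0.005, "az": 0, "fingers": -1}
    - {"dx": 0, "dy": 0, "dz": 0, "ax": 0, "ay": 0, "az": 0, "fingers": -1}
    - {"dx": 0, "dy": 0, "dz": 0, "ax": 0, "ay": 0, "az": 0, "fingers": -1}

```text
time: 15.2
ee_pos: [0.4682, 0.2008, 0.111]
ee_rot: [[0.011, -0.967, 0.255], [-1.0, -0.01, 0.005], [-0.002, -0.255, -0.967]]
ft_force: [0.5, -0.5, 0.3]
gripper_width: 0.005
```

```bash
python3 - <<'E'
from plan import *
plan([.468,.209,.078],Rt(.26),2,0)
E
```

```text
t 15.2 q [ 0.347  -0.2583  2.2097 -0.1015  0.9475  1.9561] p [0.4682 0.2008 0.111 ] F [ 0.5 -0.5  0.3] g 0.005
[[0.0113, -0.9668, 0.2554], [-0.9999, -0.0104, 0.0049], [-0.002, -0.2555, -0.9668]]
total rot [0.002 0.005 0.01 ] 0.7 rows 2
d [-0.41  0.43  1.6 ] a [0.001 0.002 0.005]
d [-0.41  0.43  1.59] a [0.001 0.002 0.005]
```

>>> jog_arm:
  commands:
    - {"dx": -0.43, "dy": 0.4, "dz": 1.6, "ax": 0, "ay": 0.002, "az": 0.005, "fingers": -1}
    - {"dx": -0.43, "dy": 0.4, "dz": 1.3, "ax": 0, "ay": 0.002, "az": 0.005, "fingers": -1}
    - {"dx": 0, "dy": 0, "dz": 0, "ax": 0, "ay": 0, "az": 0, "fingers": -1}
    - {"dx": 0, "dy": 0, "dz": 0, "ax": 0, "ay": 0, "az": 0, "fingers": -1}

```text
time: 15.6
ee_pos: [0.4702, 0.2089, 0.0847]
ee_rot: [[0.0, -0.965, 0.261], [-1.0, 0.001, 0.003], [-0.003, -0.261, -0.965]]
ft_force: [0.6, 0.6, 0.2]
gripper_width: 0.003
```

```bash
python3 - <<'E'
from plan import *
plan([.468,.209,.0683],Rt(.26),1,0)
grab('side','s10.png');b=cv2.imread('pics/s10.png')
cv2.imwrite('pics/z10.png',cv2.resize(b[150:270,150:290],None,fx=5,fy=5,interpolation=cv2.INTER_CUBIC))
E
```

```text
t 15.6 q [ 0.3653 -0.2112  2.2207 -0.1171  0.887   1.9994] p [0.4702 0.2089 0.0847] F [0.6 0.6 0.2] g 0.003
[[0.0, -0.9653, 0.2612], [-1.0, 0.0008, 0.0029], [-0.003, -0.2612, -0.9653]]
total rot [-0.004  0.003 -0.001] 0.3 rows 1
d [-0.01  0.64  1.53] a [-0.004  0.003 -0.001]
```

View pics/z10.png

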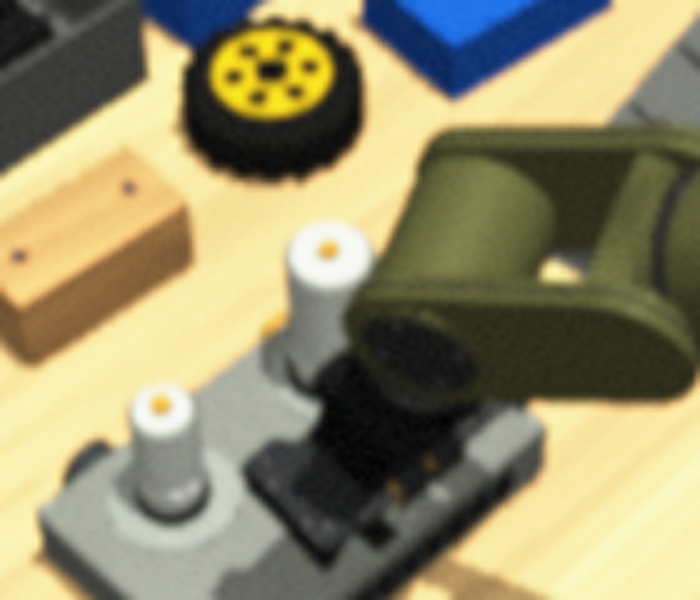

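>>> jog_arm:
  commands:
    - {"dx": 0, "dy": 0.4, "dz": 0.8, "ax": 0, "ay": 0, "az": 0, "fingers": -1}
    - {"dx": 0, "dy": 0.2, "dz": 0.7, "ax": 0, "ay": 0, "az": 0, "fingers": -1}
    - {"dx": 0, "dy": 0, "dz": 0.2, "ax": 0, "ay": 0, "az": 0, "fingers": -1}
    - {"dx": 0, "dy": 0, "dz": 0.2, "ax": 0, "ay": 0, "az": 0, "fingers": -1}

```text
time: 16.05
ee_pos: [0.4729, 0.2099, 0.0696]
ee_rot: [[0.001, -0.963, 0.27], [-1.0, -0.0, 0.004], [-0.004, -0.27, -0.963]]
ft_force: [-7.5, -4.1, 18.1]
gripper_width: 0.002
```

```bash
python3 - <<'E'
from plan import *
plan([.468,.209,.0683],Rt(.26),1,0)
E
```

```text
t 16.05 q [ 0.3663 -0.1866  2.2299 -0.1241  0.8448  2.0069] p [0.4729 0.2099 0.0696] F [-7.5 -4.1 18.1] g 0.002
[[0.0014, -0.9629, 0.2697], [-1.0, -0.0002, 0.0043], [-0.0041, -0.2697, -0.9629]]
total rot [-0.013  0.004  0.   ] 0.8 rows 1
d [ 0.09  0.51 -0.  ] a [-0.013  0.004  0.   ]
```

Contact is made at the expected height. First stroke:

>>> jog_arm:
  commands:
    - {"dx": 0, "dy": -0.7, "dz": 0.1, "ax": 0, "ay": 0, "az": 0, "fingers": -1}
    - {"dx": 0, "dy": -0.7, "dz": 0.1, "ax": 0, "ay": 0, "az": 0, "fingers": -1}
    - {"dx": 0, "dy": -0.7, "dz": 0.15, "ax": 0, "ay": 0, "az": 0, "fingers": -1}
    - {"dx": 0, "dy": -0.7, "dz": 0.25, "ax": 0, "ay": 0, "az": 0, "fingers": -1}

```text
time: 16.45
ee_pos: [0.5027, 0.2101, 0.0734]
ee_rot: [[0.002, -0.963, 0.27], [-1.0, -0.001, 0.004], [-0.003, -0.27, -0.963]]
ft_force: [-1.5, -1.4, 0.3]
gripper_width: 0.005
```

```bash
python3 - <<'E'
from plan import *
plan([.50,.209,.0744],Rt(.26),1,0)
E
```

```text
t 16.45 q [ 0.3443 -0.1259  2.1702 -0.1175  0.8415  1.9805] p [0.5027 0.2101 0.0734] F [-1.5 -1.4  0.3] g 0.005
[[0.0021, -0.9629, 0.2699], [-1.0, -0.0011, 0.0039], [-0.0035, -0.2699, -0.9629]]
total rot [-0.013  0.004  0.001] 0.8 rows 1
d [ 0.11  0.23 -0.17] a [-0.013  0.004  0.001]
```

>>> jog_arm:
  commands:
    - {"dx": 0, "dy": -0.5, "dz": 0.4, "ax": 0, "ay": 0, "az": 0, "fingers": -1}
    - {"dx": 0, "dy": -0.3, "dz": 0.3, "ax": 0, "ay": 0, "az": 0, "fingers": -1}
    - {"dx": 0, "dy": 0, "dz": -1.5, "ax": 0, "ay": 0, "az": 0, "fingers": -1}
    - {"dx": 0, "dy": 1.0, "dz": -2, "ax": 0, "ay": 0, "az": 0, "fingers": -1}
    - {"dx": 0, "dy": 3.0, "dz": -3, "ax": 0, "ay": 0, "az": 0, "fingers": -1}
    - {"dx": 0, "dy": 0, "dz": 0, "ax": 0, "ay": 0, "az": 0, "fingers": -1}

```text
time: 17.05
ee_pos: [0.4544, 0.2102, 0.1234]
ee_rot: [[-0.001, -0.967, 0.256], [-1.0, 0.002, 0.002], [-0.002, -0.256, -0.967]]
ft_force: [0.8, 0.5, 0.7]
gripper_width: 0.006
```

```bash
python3 - <<'E'
from plan import *
plan([.471,.2085,.078],Rt(.26),3,0)
grab('side','s11.png');b=cv2.imread('pics/s11.png')
grab('top','t11.png');a=cv2.imread('pics/t11.png')
c=cv2.imread('pics/s9.png')
z=lambda b,x,y,w,h:cv2.resize(b[y:y+h,x:x+w],None,fx=5,fy=5,interpolation=cv2.INTER_CUBIC)
cv2.imwrite('pics/z11.png',np.hstack([z(b,170,170,75,95),z(c,170,170,75,95)]))
E
```

```text
t 17.05 q [ 0.3809 -0.2934  2.2148 -0.1127  0.9817  2.0048] p [0.4544 0.2102 0.1234] F [0.8 0.5 0.7] g 0.006
[[-0.0014, -0.9667, 0.2558], [-1.0, 0.0019, 0.0017], [-0.0022, -0.2558, -0.9667]]
total rot [ 0.001  0.002 -0.002] 0.2 rows 3
d [ 0.06 -0.15  1.61] a [ 0.     0.001 -0.001]
d [ 0.06 -0.15  1.61] a [ 0.     0.001 -0.001]
d [ 0.06 -0.15  1.61] a [ 0.     0.001 -0.001]
```

View pics/z11.png

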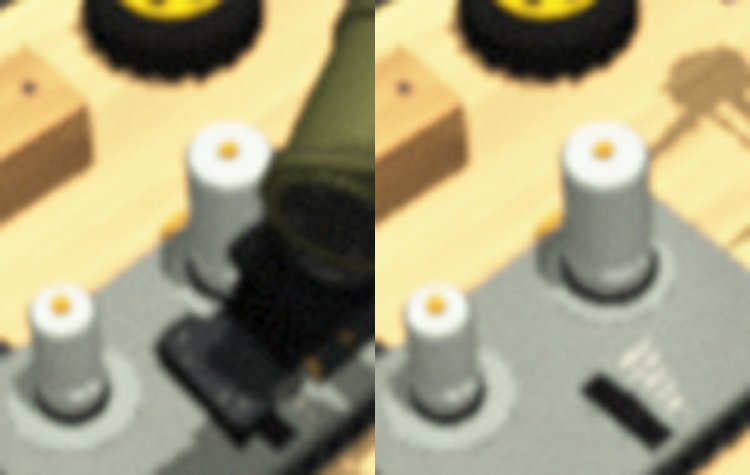

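View pics/t11.png

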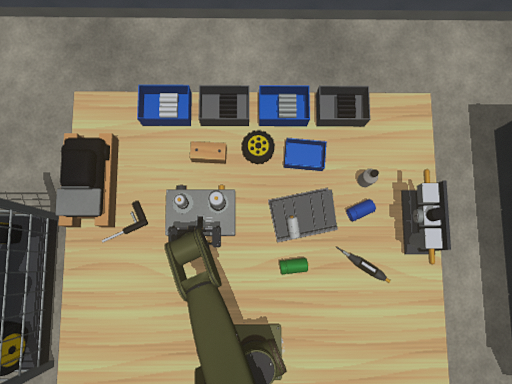

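The bowls are undisturbed. The ribbed wheel's angle doesn't show at this resolution, so I'll repeat the strokes and watch the tangential force for the end stop.

>>> jog_arm:
  commands:
    - {"dx": 0, "dy": 0.1, "dz": 1.7, "ax": 0, "ay": 0, "az": 0, "fingers": -1}
    - {"dx": 0, "dy": 0.1, "dz": 1.7, "ax": 0, "ay": 0, "az": 0, "fingers": -1}
    - {"dx": 0, "dy": 0.1, "dz": 1.2, "ax": 0, "ay": 0, "az": 0, "fingers": -1}
    - {"dx": 0, "dy": 0, "dz": 0.2, "ax": 0, "ay": 0, "az": 0, "fingers": -1}
    - {"dx": 0, "dy": 0, "dz": 0.2, "ax": 0, "ay": 0, "az": 0, "fingers": -1}

```text
time: 17.65
ee_pos: [0.467, 0.209, 0.0672]
ee_rot: [[-0.004, -0.969, 0.248], [-1.0, 0.003, -0.002], [0.002, -0.248, -0.969]]
ft_force: [-19.1, -2.1, 32.3]
gripper_width: 0.009
```

```bash
python3 - <<'E'
from plan import *
plan([.469,.2095,.0683],Rt(.26),1,0)
E
```

```text
t 17.65 q [ 0.3683 -0.1832  2.2284 -0.1204  0.8666  2.0101] p [0.467  0.209  0.0672] F [-19.1  -2.1  32.3] g 0.009
[[-0.0038, -0.9688, 0.2478], [-1.0, 0.0033, -0.0024], [0.0015, -0.2479, -0.9688]]
total rot [ 0.01  -0.002 -0.003] 0.6 rows 1
d [-0.05 -0.22 -0.05] a [ 0.01  -0.002 -0.003]
```

>>> jog_arm:
  commands:
    - {"dx": 0, "dy": -0.6, "dz": -0.15, "ax": 0, "ay": 0, "az": 0, "fingers": -1}
    - {"dx": 0, "dy": -0.6, "dz": 0.1, "ax": 0, "ay": 0, "az": 0, "fingers": -1}

```text
time: 17.85
ee_pos: [0.4705, 0.2085, 0.0688]
ee_rot: [[-0.007, -0.975, 0.224], [-1.0, 0.006, -0.006], [0.005, -0.224, -0.975]]
ft_force: [-32.9, -0.6, 30.7]
gripper_width: 0.005
```

```bash
python3 st.py
```

```text
t 17.85 q [ 0.3611 -0.1636  2.2054 -0.109   0.8935  1.9984] p [0.4705 0.2085 0.0688] F [-32.9  -0.6  30.7] g 0.005
[[-0.0074, -0.9747, 0.2236], [-1.0, 0.0061, -0.0062], [0.0047, -0.2236, -0.9747]]
```

>>> jog_arm:
  commands:
    - {"dx": 0, "dy": -0.6, "dz": 0.15, "ax": 0, "ay": 0, "az": 0, "fingers": -1}
    - {"dx": 0, "dy": -0.6, "dz": 0.25, "ax": 0, "ay": 0, "az": 0, "fingers": -1}

```text
time: 18.05
ee_pos: [0.4712, 0.2086, 0.0688]
ee_rot: [[-0.012, -0.982, 0.188], [-1.0, 0.01, -0.011], [0.009, -0.188, -0.982]]
ft_force: [-42.8, -3.9, 43.0]
gripper_width: 0.001
```

```bash
python3 st.py
```

```text
t 18.05 q [ 0.3556 -0.1406  2.1812 -0.0947  0.9297  1.9875] p [0.4712 0.2086 0.0688] F [-42.8  -3.9  43. ] g 0.001
[[-0.0118, -0.9822, 0.1877], [-0.9999, 0.0099, -0.0111], [0.009, -0.1878, -0.9822]]
```

>>> jog_arm:
  commands:
    - {"dx": 0, "dy": -0.5, "dz": 0.4, "ax": 0, "ay": 0, "az": 0, "fingers": -1}

```text
time: 18.15
ee_pos: [0.4713, 0.2087, 0.0687]
ee_rot: [[-0.014, -0.985, 0.17], [-1.0, 0.011, -0.014], [0.012, -0.17, -0.985]]
ft_force: [-46.2, -6.2, 52.3]
gripper_width: 0.005
```

```bash
python3 st.py
```

```text
t 18.15 q [ 0.3537 -0.1293  2.1696 -0.0888  0.9475  1.9833] p [0.4713 0.2087 0.0687] F [-46.2  -6.2  52.3] g 0.005
[[-0.0136, -0.9853, 0.17], [-0.9998, 0.0113, -0.014], [0.0118, -0.1702, -0.9853]]
```

The wheel now holds against more than 30 N tangentially while its drag is 1.3 N, so it looks to be at its stop. I'll back off and confirm with a gentle stroke on the crown.

>>> jog_arm:
  commands:
    - {"dx": 0, "dy": 0.3, "dz": -0.6, "ax": 0, "ay": 0, "az": 0, "fingers": -1}
    - {"dx": 0, "dy": 0.3, "dz": -1, "ax": 0.04, "ay": 0, "az": 0, "fingers": -1}
    - {"dx": 0, "dy": 0, "dz": 0, "ax": 0.04, "ay": 0, "az": 0, "fingers": -1}
    - {"dx": 0, "dy": 0, "dz": 0, "ax": 0, "ay": 0, "az": 0, "fingers": -1}

```text
time: 18.55
ee_pos: [0.4643, 0.2104, 0.0878]
ee_rot: [[-0.013, -0.968, 0.252], [-1.0, 0.01, -0.013], [0.01, -0.252, -0.968]]
ft_force: [0.9, 0.5, -0.6]
gripper_width: 0.004
```

```bash
python3 - <<'E'
from plan import *
plan([.478,.2085,.074],Rt(.26),2,0)
E
```

```text
t 18.55 q [ 0.3813 -0.2164  2.218  -0.1349  0.9117  2.0344] p [0.4643 0.2104 0.0878] F [ 0.9  0.5 -0.6] g 0.004
[[-0.0132, -0.9675, 0.2523], [-0.9999, 0.0101, -0.0134], [0.0104, -0.2525, -0.9675]]
total rot [ 0.005 -0.013 -0.01 ] 1.0 rows 2
d [ 0.08 -0.49  0.84] a [ 0.002 -0.007 -0.005]
d [ 0.09 -0.49  0.84] a [ 0.002 -0.007 -0.005]
```

>>> jog_arm:
  commands:
    - {"dx": 0.1, "dy": -0.5, "dz": 0.85, "ax": 0, "ay": -0.007, "az": -0.005, "fingers": -1}
    - {"dx": 0.1, "dy": -0.5, "dz": 0.85, "ax": 0, "ay": -0.007, "az": -0.005, "fingers": -1}
    - {"dx": 0, "dy": 0, "dz": 0.15, "ax": 0, "ay": 0, "az": 0, "fingers": -1}

```text
time: 18.85
ee_pos: [0.4811, 0.2083, 0.0722]
ee_rot: [[0.001, -0.968, 0.253], [-1.0, -0.001, 0.003], [-0.002, -0.253, -0.967]]
ft_force: [-5.6, -0.5, 9.5]
gripper_width: 0.006
```

```bash
python3 st.py
```

```text
t 18.85 q [ 0.3539 -0.1643  2.2036 -0.1123  0.8641  1.9865] p [0.4811 0.2083 0.0722] F [-5.6 -0.5  9.5] g 0.006
[[0.0013, -0.9675, 0.2529], [-1.0, -0.0007, 0.0025], [-0.0023, -0.2529, -0.9675]]
```

>>> jog_arm:
  commands:
    - {"dx": 0, "dy": -0.1, "dz": 0.2, "ax": 0, "ay": 0, "az": 0, "fingers": -1}

```text
time: 18.95
ee_pos: [0.482, 0.2083, 0.0716]
ee_rot: [[-0.001, -0.969, 0.248], [-1.0, 0.001, 0.002], [-0.002, -0.248, -0.969]]
ft_force: [-27.0, -1.8, 33.9]
gripper_width: 0.003
```

```bash
python3 st.py
```

```text
t 18.95 q [ 0.3524 -0.1582  2.1987 -0.1098  0.8681  1.9853] p [0.482  0.2083 0.0716] F [-27.   -1.8  33.9] g 0.003
[[-0.0007, -0.9689, 0.2475], [-1.0, 0.0012, 0.002], [-0.0022, -0.2475, -0.9689]]
```

>>> jog_arm:
  commands:
    - {"dx": 0, "dy": -0.4, "dz": 0.05, "ax": 0, "ay": 0, "az": 0, "fingers": -1}

```text
time: 19.05
ee_pos: [0.4824, 0.2082, 0.0718]
ee_rot: [[-0.003, -0.972, 0.235], [-1.0, 0.004, 0.001], [-0.001, -0.235, -0.972]]
ft_force: [-28.8, 0.7, 21.2]
gripper_width: 0.004
```

```bash
python3 st.py
```

```text
t 19.05 q [ 0.3499 -0.1506  2.1899 -0.1038  0.8815  1.9814] p [0.4824 0.2082 0.0718] F [-28.8   0.7  21.2] g 0.004
[[-0.0034, -0.972, 0.2348], [-1.0, 0.0036, 0.0006], [-0.0014, -0.2348, -0.972]]
```

Same result with the flat of the tip squarely on the crown: the wheel is at its stop. I'll lift straight off, with no backward component.

>>> jog_arm:
  commands:
    - {"dx": 0, "dy": -0.25, "dz": -0.3, "ax": 0, "ay": 0, "az": 0, "fingers": -1}
    - {"dx": 0, "dy": -0.2, "dz": -1.5, "ax": 0, "ay": 0, "az": 0, "fingers": -1}
    - {"dx": 0, "dy": 0, "dz": -2, "ax": 0, "ay": 0, "az": 0, "fingers": -1}
    - {"dx": 0, "dy": 1, "dz": -3, "ax": 0, "ay": 0, "az": 0, "fingers": -1}
    - {"dx": 0, "dy": 3, "dz": -3, "ax": 0, "ay": 0, "az": 0, "fingers": -1}
    - {"dx": 0, "dy": 3, "dz": -3, "ax": 0, "ay": 0, "az": 0, "fingers": -1}
    - {"dx": 0, "dy": 3, "dz": -3, "ax": 0, "ay": 0, "az": 0, "fingers": -1}
    - {"dx": 2, "dy": 2, "dz": -2, "ax": 0, "ay": 0, "az": 0, "fingers": -1}
    - {"dx": 4, "dy": 0, "dz": -2, "ax": 0, "ay": 0, "az": 0, "fingers": -1}
    - {"dx": 4, "dy": 0, "dz": -1, "ax": 0, "ay": 0, "az": 0, "fingers": -1}
    - {"dx": 4, "dy": 0, "dz": 0, "ax": 0, "ay": 0, "az": 0, "fingers": -1}
    - {"dx": 0, "dy": 0, "dz": 0, "ax": 0, "ay": 0, "az": 0, "fingers": -1}

```text
time: 20.25
ee_pos: [0.318, 0.063, 0.253]
ee_rot: [[-0.006, -0.974, 0.225], [-1.0, 0.005, -0.005], [0.003, -0.225, -0.974]]
ft_force: [0.1, 0.6, -0.4]
gripper_width: 0.007
```

```bash
python3 - <<'E'
from plan import *
grab('side','s12.png');b=cv2.imread('pics/s12.png')
grab('top','t12.png');a=cv2.imread('pics/t12.png')
z=lambda b,x,y,w,h:cv2.resize(b[y:y+h,x:x+w],None,fx=5,fy=5,interpolation=cv2.INTER_CUBIC)
cv2.imwrite('pics/z12.png',np.hstack([z(b,160,170,80,95),z(a,160,165,80,95)]))
E
```

```text
t 20.25 q [ 0.0426 -0.9155  2.3542 -0.0143  1.476   1.6185] p [0.318 0.063 0.253] F [ 0.1  0.6 -0.4] g 0.007
[[-0.0058, -0.9743, 0.2253], [-1.0, 0.0048, -0.0047], [0.0035, -0.2254, -0.9743]]
```

View pics/z12.png

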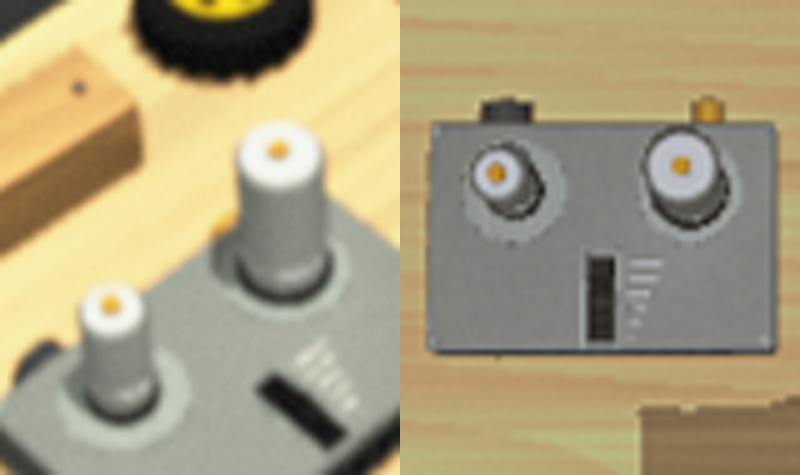

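```bash
python3 - <<'E'
from h import *
t=load('t12.png');s=load('s12.png')
print(tri(t,(215.6,197.8),s,(215.7,200.5)))
for z in(.175,.187):print(z,proj(s,[.5711,.1411,z]),proj(t,[.5711,.1411,z]))
t0=load('top0.png')['pixels'].astype(int);d=np.abs(t['pixels'].astype(int)-t0).sum(2)>90
m=cv2.morphologyEx(d.astype(np.uint8),cv2.MORPH_OPEN,np.ones((3,3)))
k,l,st,c=cv2.connectedComponentsWithStats(m)
print([(c[i].round(),st[i,4]) for i in range(1,k)if st[i,4]>12])
E
```

```text
(array([0.57120543, 0.14028268, 0.17098589]), np.float64(0.003661788872662487))
0.175 (np.float64(214.88623686152206), np.float64(199.67575851184472)) (np.float64(215.6042017263108), np.float64(198.060169339797))
0.187 (np.float64(214.7458563751141), np.float64(197.06291083361998)) (np.float64(215.37332839932202), np.float64(197.54878501067225))
[(array([216., 198.]), np.int32(145)), (array([321., 219.]), np.int32(304)), (array([331., 323.]), np.int32(20784)), (array([256., 262.]), np.int32(46)), (array([271., 332.]), np.int32(75)), (array([261., 338.]), np.int32(31)), (array([239., 341.]), np.int32(79)), (array([238., 357.]), np.int32(39))]
```

The only changes in the top view are the bowl's old and new places and the arm with its shadow. The foot's height fits the collar being down. I'll hand in.

```bash
python3 -c "
from workcell import env
print(env.close_job())"
```

```text
the job is handed in; nothing more can be done
None
```

The larger bowl is standing mouth down on the free peg, pressed home, and the air wheel is rolled up against its stop. I handed the job in at about 20 s of the 58 s allowed.

- **Bowl:** I pressed it until 30 N moved it no further. By the arm pose its centre was then 0.1225 m above the bench, which is where the collar-down geometry puts it. In the last pictures its axis measured within about 1–2 mm of the peg. The foot measured 0.171 m high, against 0.175 m expected with the collar down and 0.187 m with it up. That 4 mm shortfall also showed while the bowl hung free, so I take it as a camera or reading bias.
- **Wheel:** One full stroke turned it. After that it would not move at two different tip positions, against roughly 20–30 N tangentially where the drag is only 1.3 N. I lifted the finger off the last time without any backward motion. The wheel's angle itself can't be read in the pictures, so the end stop is judged from force alone.
- **Side force:** During the second wheel stroke the finger load rose to about 70 N in total before I backed off. That is under the 120 N wrist limit.
- **Everything else:** Comparing the first and last top views, only the larger bowl, the arm and its shadow changed. The parts of the bench under the arm or its shadow could not be compared that way. The final force reading on the tool was about zero, so the arm was clear.

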